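# Feel slide carriers for worn grip pads, then load or reject them

## Robot

A 6-joint arm with a two-finger parallel gripper is mounted at the origin on a cart in front of the work surface, level with it; the furniture and walls round the work are solid. World frame = base frame: x ahead of the robot, y to its left, z up, the work surface at z = 0. Lengths are in m, angles in rad, forces in N, time in s.
With the tool pointing down it reaches from about 0.35 to 0.775 m from the base axis. Payload 5.5 kg.
Tool frame: the origin (TCP) lies at the very end of the fingers, on their centre line; the grasp point (between the pads) lies env.grasp_offset behind it (env.grasp_offset is the distance from the TCP to the grasp point, in m); x points along the fingers, y is the direction in which the jaws open and shut, and the axes are right-handed (so a half turn about x gives the same grasp; the last joint's range is limited). The gripper opens to 85 mm and grips with 20 to 120 N. Pads are 22 mm wide; open, the fingers measure 114 mm over their backs; the gripper's body (76 mm by 85 mm) begins 54 mm behind the grasp point. The pads swing forward as they close: fully open they stand 13 mm farther back than shut.
Start: joints at [-1.438, 0.313, 0.046, 1.304, 0, 1.431], TCP at [0.155, -0.554, 0.231] pointing down, gripper open.
Joint ranges: [-2.76, 2.76], [-0.86, 1.69], [-1.03, 1.26], [-2.2, 2.34], [-1.47, 1.5], [-3.14, 3.14]. Speed limits (rad/s): [2.57, 2.57, 3.14, 3.14, 3.14, 3.14].

## Interface

Orientations are given as a unit quaternion [w, x, y, z].
In Python, from workcell import get_state, viewer, job, env gives the robot as it stands.
- The arm moves only by the tool send_rows, never from a script. Its argument "plan" is a list of rows, each a list of 6 numbers: the shift along the tool's x, y, z in mm, then the turn, a rotation vector about the tool's x, y, z in degrees. A call has exactly 10 rows; each row is the pose to reach, as a shift and turn from the pose commanded when the call began, along the tool's axes at that moment; what a row does not reach only later rows make up. A row lasts 1/8 s, in which the tool goes at most 62.5 mm and 10.7 degrees, less where a joint would pass 70% of its speed; a pose out of reach is approached as far as the arm can. A call with a gripper value outside its range is refused whole. "claw" is the finger opening in mm, from 0 to 85.4, set as the call begins (left out, the last holds). The fingers move at their own pace and stop on an object; "newtons" is the grip in N (left out, the last holds). Time passes only in rows, so rows that repeat a pose let the fingers close, or fill a call up. It gives the time, the measured TCP pose, the force and the opening at its end, in the units of the state.
- get_state(): the state, without advancing time (a new reading comes with each control period).
- viewer.read_camera(name): name is "side" or "top"; returns a dict with "frame" (480x640x3 uint8, blue, green, red), "mtx" (3x3 intrinsics, pixels), "rvec" (rotation vector, rad) and "tvec" (3), from world to camera coordinates, as OpenCV has them. Camera axes: x right, y down, z forward; pixel columns grow to the right and rows downward; lengths in m; the calibration is good to about 2 mm. A picture is of the moment at which its call begins. There is no depth.
- job.hand_in(): hands the job in, once; it reports no verdict.
The state is a dict: "clock": time; "joint_pos": joint angles; "qvel": joint speeds; "tau": joint torques, N m; "tcp_pos": TCP position; "orientation": TCP orientation; "wrist_force": force on the tool from outside, world axes, zero at the start; "ft_torque": the same for the moment, N m; "finger_gap": finger opening in m.
Only numpy, scipy, OpenCV 4.12 (cv2) and the standard library are available. Lean on these libraries where they do the work, as an engineer would, in place of code of your own. Each camera call takes 0.05 s, during which the arm holds its last target.

## Task

Check the slide carriers: slide the orange-handled feeler blade down into the gap of each one until its brass check pin is pressed right down, and feel the drag, for a sound carrier's pads grip the blade firmly and a worn one's hardly at all. Push every sound carrier by its blue tab through the sprung leaves into the tunnel, all the way in so that the leaves shut behind it, and set every worn one upright on the floor of the white carton tray. At the end the feeler stands in its stand again, and the timer and the marker pen are where they were.

Things in the scene. Friction and masses are not known exactly. Their poses are not given: they have to be found in the camera images.
- carrier_k: slide carrier, white block 76 x 50 x 48 mm (x, y, high), about 0.85 kg, with a blue tab to hold it by: 26 x 12 mm (x, y), centred at x = -25 mm, y = 0, from 48 to 100 mm high. Origin: centre of its underside, z up. 3 or 4 carriers (k, m, r, t) are there (else None), all alike to look at; which are sound or worn cannot be seen
- carrier_m: slide carrier, looks like carrier_k. The gap of every carrier: along x at y = 0, from x = -14 to its open end at x = +38 mm, open above, 12 mm wide, flared to 24 mm at the top; its floor is 8 mm above the carrier's underside. The blade goes in lengthwise along x, best centred at x = +13 mm
- carrier_r: slide carrier, looks like carrier_k. In every carrier's gap two black sprung pads (x = -9 to 35 mm, widest 24 mm above the underside) leave 3 mm between them and yield sideways to the 5 mm blade, which meets them when its tip is about 30 mm above the underside
- carrier_t: slide carrier, looks like carrier_k. Sliding the blade past any carrier's pads, its tip from 28 down to 14 mm above the underside, takes about 2.5 to 6 N if the carrier is sound, under 0.7 N if it is worn; much the same drawing it up
- feeler: feeler, 128 mm long, 90 g, stands upright in its stand: steel blade 30 x 5 mm (x, y) with rounded tip edge, orange handle 36 x 18 x 50 mm (x, y, z) from 78 to 128 mm above the tip. Origin: the middle of the blade's tip (the lowest point); z up towards the handle
- feeler_stand: fixed grey block 60 x 50 x 45 mm with an upright slot 34 x 8 mm (x, y) in the middle of its top, 37 mm deep, which holds the feeler's blade (feeler's x along the stand's x, either way round). Origin: centre of its underside
- stand_slot (a point): the middle of the slot's floor, 8 mm above the desk; the feeler's tip rests here
- tunnel: fixed loading tunnel 215 mm long, 76 wide, 57 high, no floor. Origin: on the desk amid its mouth, x into it, z up. Inside 66 mm wide, back wall at x = 210 mm. Clear roof, 53 to 57 mm above the desk; a 36 mm slot along its middle, open at the mouth, lets a carrier's tab through. Guide wings flare out to x = -20 mm. Holds two carriers in line, the second pushing the first on
- leaf_left (a joint): left (+y) dust leaf of the tunnel, black, 30 mm long, hinged on the wall 12 mm inside the mouth: 0 shut, to 1.6 rad swung inward; lightly sprung (a carrier goes through with 2 to 5 N), springs shut by itself once all of a carrier is beyond x = 46 mm in the tunnel's frame
- leaf_right (a joint): right (-y) dust leaf, as the left: 0 shut, to 1.6 rad swung inward; springs shut by itself
- reject_tray: fixed white open carton tray, 235 x 150 mm (x, y), walls 62 mm high and 2 mm thick, floor 2 mm thick. Origin: centre of its underside; its long x side lies roughly along the world's y
- timer: bystander: white lab timer 66 x 66 x 19 mm; origin centre of its underside
- marker: bystander: black-and-white marker pen lying at the near right, 17 x 135 mm
- pin_k (a joint): brass check pin on the floor of carrier_k's gap (at x = +13 mm in the carrier's frame): 0 up, its top 12.5 mm above the underside; 0.004 m when the blade has pressed it right down; takes 2 N and stays down
- pin_m (a joint): brass check pin on the floor of carrier_m's gap (at x = +13 mm in the carrier's frame): 0 up, its top 12.5 mm above the underside; 0.004 m when the blade has pressed it right down; takes 2 N and stays down
- pin_r (a joint): brass check pin on the floor of carrier_r's gap (at x = +13 mm in the carrier's frame): 0 up, its top 12.5 mm above the underside; 0.004 m when the blade has pressed it right down; takes 2 N and stays down
- pin_t (a joint): brass check pin on the floor of carrier_t's gap (at x = +13 mm in the carrier's frame): 0 up, its top 12.5 mm above the underside; 0.004 m when the blade has pressed it right down; takes 2 N and stays down
There are look-alikes about, which are no part of the job. There is more than one size of the feeler; the one meant has the size given above.

How it is judged:
By the outcome, as a careful person would: the job done as asked, in the order asked, and still so for the second after the job is handed in, with the robot touching nothing.
Of carrier_k, carrier_m, carrier_r, carrier_t only 3 to 4 are there at a start; the rules pass over those that are not, and their reading is None.
At some moment in a run one of carrier_k, carrier_m, carrier_r, carrier_t may be knocked a few centimetres aside while the robot is not near it.
It also fails if it takes over 210 s, if anything falls off the work surface, if the arm or the gripper's body presses on something with over 40 N, if the wrist force passes 120 N, or if a joint passes its speed limit or range.

## Working session

There is one attempt and no reset: what is moved stays moved. The work goes in short steps, Python scripts to look and compute and a tool call to move; the robot and the scene stay as the last step left them, time stands still between calls to the robot, and variables do not carry over. Pictures are saved under pics/ and viewed, and the job is handed in when it is done.

Besides the shell and the picture viewer there is one more tool, called after ">>>" as name(argument=value, ...), one argument or row to a line, values as JSON. send_rows: Moves the arm, as the interface text tells. Its arguments: {"type":"object","properties":{"plan":{"type":"array"},"claw":{"type":"number"},"newtons":{"type":"number"}},"required":["plan"]}

```bash
ls -la; mkdir -p pics
python3 - <<'E'
from workcell import get_state, viewer, job, env
import cv2
print(get_state()); print(env.grasp_offset)
for n in ("side","top"):
    d=viewer.read_camera(n); cv2.imwrite(f"pics/{n}0.png",d["frame"]); print(n,d["mtx"],d["rvec"],d["tvec"])
E
```

```text
total 12
drwxr-xr-x  3 agent agent 4096 Dec  6 05:48 .
drwxr-xr-x 23 root  root  4096 Dec  6 05:47 ..
drwxr-xr-x  2 agent agent 4096 Dec  6 05:48 pics
{'clock': 0.0, 'joint_pos': array([-1.43759495e+00,  3.14004479e-01,  4.49446129e-02,  1.30364540e+00,
       -2.04675926e-05,  1.43121235e+00]), 'qvel': array([-0.00037904, -0.00023597, -0.00015305,  0.00122918, -0.00075014,
        0.00113602]), 'tau': array([ 2.59586750e-04, -4.80629575e+01,  2.98531634e+01,  1.95407082e-02,
       -1.57505142e-04,  9.40271093e-06]), 'tcp_pos': array([ 0.15483359, -0.55319165,  0.23039254]), 'orientation': array([-0.09547047, -0.70053443, -0.09682033,  0.70054459]), 'wrist_force': array([-0.96460868, -0.2316491 , -0.85322182]), 'ft_torque': array([-0.01668857, -0.05128066,  0.0161568 ]), 'finger_gap': 0.08557582945766665}
0.0187
side [[449.69958824   0.         319.24167057]
 [  0.         449.69958824 231.33941227]
 [  0.           0.           1.        ]] [ 2.2784607  -0.36372437  0.14311611] [-0.49920128  0.15337827  0.85268063]
top [[512.21205747   0.         309.66321651]
 [  0.         512.21205747 239.5113305 ]
 [  0.           0.           1.        ]] [ 2.11962428 -2.16077362  0.1672251 ] [-0.00869983  0.51295092  0.93307453]
```

View pics/side0.png

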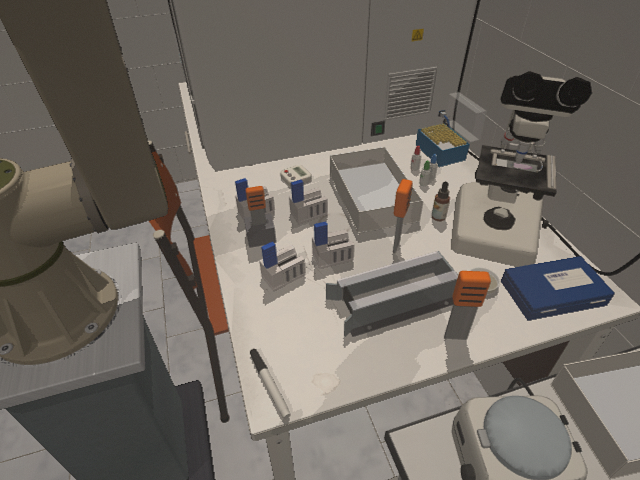

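View pics/top0.png

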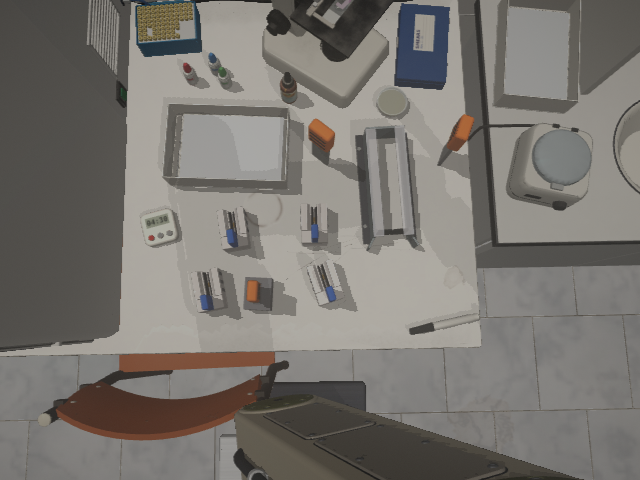

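```bash
cat > h.py <<'E'
from workcell import get_state, viewer, job, env
import cv2, numpy as np
from scipy.spatial.transform import Rotation as R
def cam(n):
    d=viewer.read_camera(n); 
    d["R"]=cv2.Rodrigues(d["rvec"])[0]; d["t"]=np.array(d["tvec"]).reshape(3); d["C"]=-d["R"].T@d["t"]; return d
def ray(d,uv):
    u=cv2.undistortPoints(np.array([[uv]],float),d["mtx"],None)[0,0]
    v=d["R"].T@np.array([u[0],u[1],1.]); return d["C"],v/np.linalg.norm(v)
def onz(d,uv,z):
    C,v=ray(d,uv); return C+v*(z-C[2])/v[2]
def tri(d1,p1,d2,p2):
    P1=d1["mtx"]@np.c_[d1["R"],d1["t"]];P2=d2["mtx"]@np.c_[d2["R"],d2["t"]]
    X=cv2.triangulatePoints(P1,P2,np.array(p1,float).reshape(2,1),np.array(p2,float).reshape(2,1))
    return (X[:3]/X[3]).ravel()
def proj(d,X):
    return cv2.projectPoints(np.array(X,float).reshape(-1,3),d["rvec"],d["tvec"],d["mtx"],None)[0].reshape(-1,2)
def crop(d,x0,y0,x1,y1,s,fn):
    cv2.imwrite(fn,cv2.resize(d["frame"][y0:y1,x0:x1],None,fx=s,fy=s,interpolation=cv2.INTER_CUBIC))
def blobs(d,col,amin=20):
    hsv=cv2.cvtColor(d["frame"],cv2.COLOR_BGR2HSV)
    lo,hi={"blue":((105,130,50),(125,255,255)),"orange":((3,170,90),(16,255,255))}[col]
    m=cv2.inRange(hsv,lo,hi); n,l,s,c=cv2.connectedComponentsWithStats(m)
    return [(tuple(c[i].round(1)),s[i].tolist(),l==i) for i in range(1,n) if s[i][4]>=amin]
E
python3 - <<'E'
from h import *
t=cam("top");s=cam("side")
crop(t,130,190,370,330,3.3,"pics/t1.png"); crop(s,220,150,420,300,4,"pics/s1.png"); crop(t,300,100,480,260,4,"pics/t2.png")
print(t["C"],s["C"])
for n,d in (("top",t),("side",s)):
    for c in("blue","orange"):
        for b in blobs(d,c): print(n,c,b[0],b[1])
E
```

```text
[ 0.36160622 -0.01705484  1.00138529] [ 0.32199815 -0.66146141  0.67718319]
top orange (np.float64(468.0), np.float64(125.9)) [465, 118, 7, 18, 30]
side blue (np.float64(240.4), np.float64(180.6)) [236, 179, 10, 4, 22]
side blue (np.float64(296.8), np.float64(181.8)) [292, 180, 10, 5, 26]
side blue (np.float64(320.0), np.float64(224.1)) [315, 222, 12, 5, 34]
side blue (np.float64(267.8), np.float64(245.7)) [262, 242, 13, 8, 50]
side blue (np.float64(588.2), np.float64(274.0)) [582, 267, 13, 16, 23]
side blue (np.float64(603.4), np.float64(284.4)) [594, 272, 20, 22, 71]
side orange (np.float64(404.2), np.float64(186.4)) [397, 179, 15, 16, 161]
side orange (np.float64(254.0), np.float64(189.1)) [246, 186, 17, 7, 79]
side orange (np.float64(153.7), np.float64(223.9)) [149, 220, 11, 10, 32]
side orange (np.float64(474.3), np.float64(277.1)) [459, 271, 31, 15, 356]
```

View pics/t1.png

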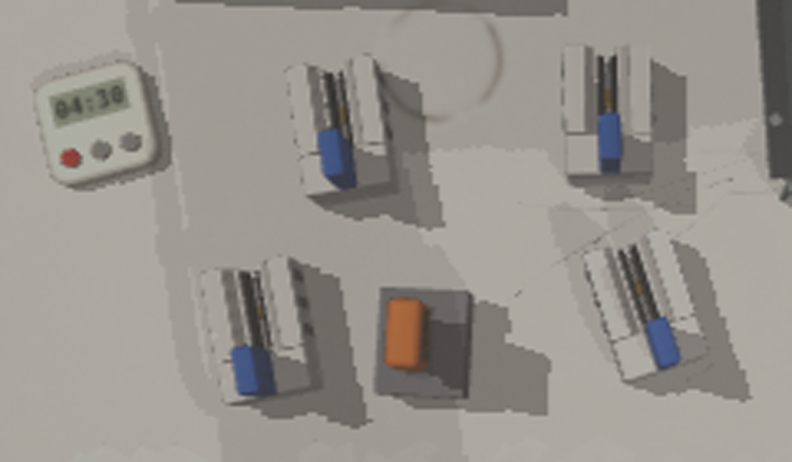

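View pics/s1.png

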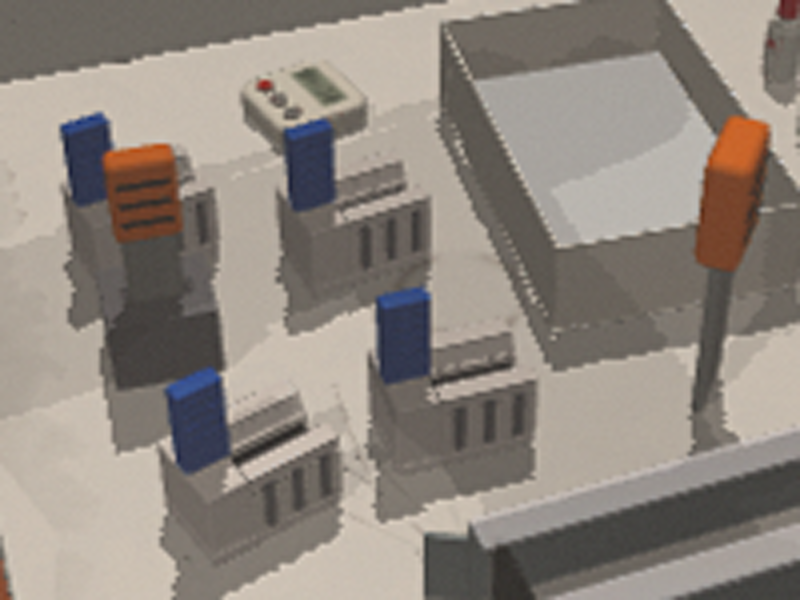

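View pics/t2.png

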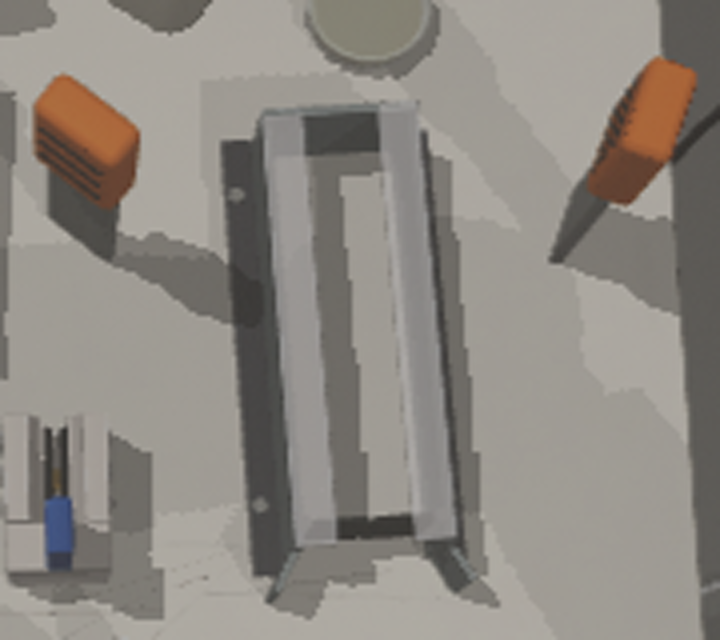

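Run:
```python
from h import *
t=cam("top");s=cam("side")
def up(d,x0,y0,w,h,s_): return cv2.resize(d["frame"][y0:y0+h,x0:x0+w],None,fx=s_,fy=s_,interpolation=cv2.INTER_CUBIC)
a=np.hstack([up(t,238,268,40,50,10),up(s,236,178,40,50,10)])
cv2.imwrite("pics/f1.png",a)
b=np.hstack([up(t,300,110,40,60,8),up(s,385,175,40,60,8)]);cv2.imwrite("pics/f2.png",b)
b=np.hstack([up(t,435,105,40,60,8),up(s,440,260,60,60,7)[:480] if 0 else cv2.resize(up(s,440,265,55,60,8),(440,480))]);cv2.imwrite("pics/f3.png",b)
```

```text
(no output)
```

View pics/f1.png

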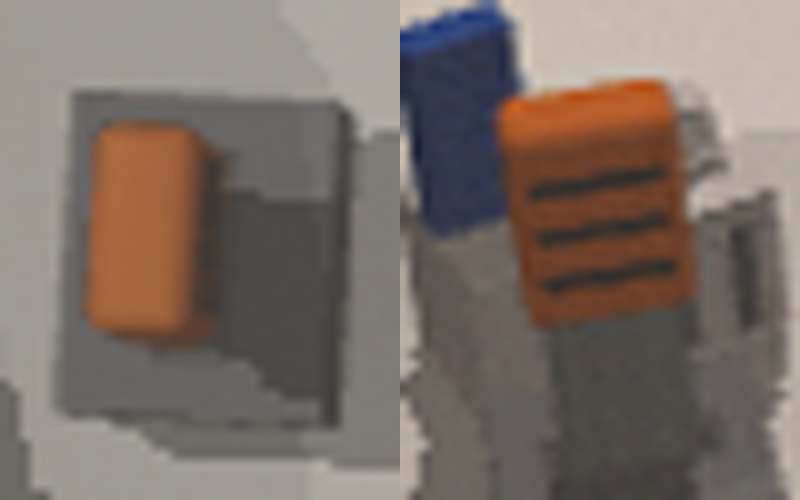

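View pics/f2.png

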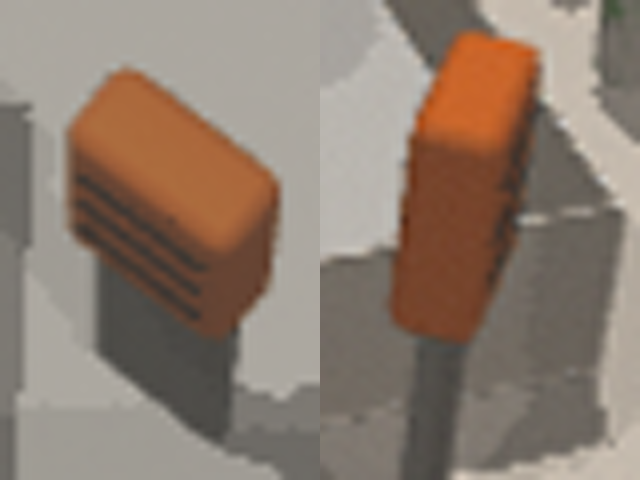

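View pics/f3.png

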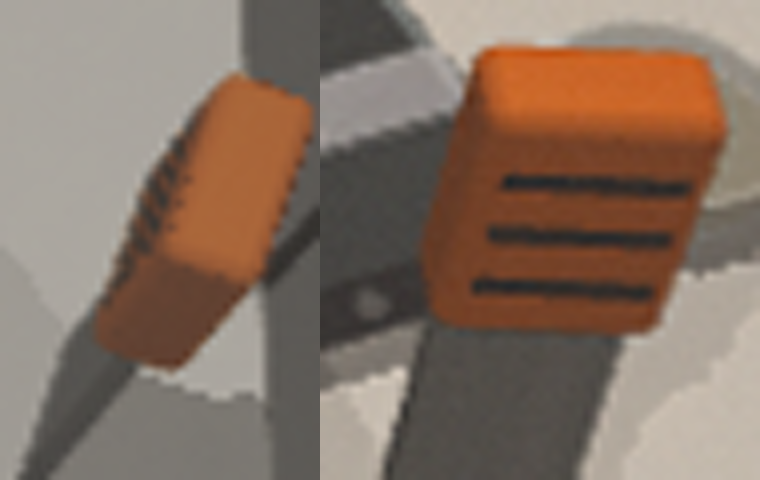

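Run:
```python
from h import *
t=cam("top");s=cam("side")
f=lambda x0,y0,k,c:((c[0]+.5)/k-.5+x0,(c[1]+.5)/k-.5+y0)
# 1
T=[f(238,268,10,c) for c in [(95,124),(202,128),(190,335),(85,330)]]
S=[f(236,178,10,c) for c in [(672-400,82),(505-400,98),(510-400,135),(690-400,120)]]
c=tri(t,np.mean(T,0),s,np.mean(S,0)); print("stand feeler",c)
P=np.array([onz(t,p,c[2]) for p in T]);print(P.round(4),np.linalg.norm(P-np.roll(P,-1,0),axis=1))
P=np.array([onz(s,p,c[2]) for p in S]);print(P.round(4),np.linalg.norm(P-np.roll(P,-1,0),axis=1))
# 2
T=[f(300,110,8,c) for c in [(125,68),(278,180),(222,252),(68,130)]]
S=[f(385,175,8,(a-320,b)) for a,b in [(468,30),(540,48),(500,150),(413,138)]]
c=tri(t,np.mean(T,0),s,np.mean(S,0)); print("2",c)
P=np.array([onz(t,p,c[2]) for p in T]);print(np.linalg.norm(P-np.roll(P,-1,0),axis=1))
T=[f(435,105,8,c) for c in [(240,72),(315,105),(250,280),(165,238)]]
S=[f(440,265,8,(a-320,b)) for a,b in [(478,48),(715,58),(725,135),(490,120)]]
c=tri(t,np.mean(T,0),s,np.mean(S,0)); print("3",c)
P=np.array([onz(t,p,c[2]) for p in T]);print(np.linalg.norm(P-np.roll(P,-1,0),axis=1))
```

```text
stand feeler [0.41389985 0.08064582 0.13482203]
[[0.4306 0.0888 0.1348]
 [0.4296 0.0707 0.1348]
 [0.3948 0.0729 0.1348]
 [0.396  0.0905 0.1348]] [0.01812915 0.03482056 0.01769043 0.03464706]
[[0.4324 0.0845 0.1348]
 [0.399  0.0901 0.1348]
 [0.3976 0.0774 0.1348]
 [0.433  0.0706 0.1348]] [0.03386968 0.01278671 0.03611295 0.01389078]
2 [ 0.68511051 -0.04194545  0.16180501]
[0.04138456 0.02014634 0.04284145 0.0186196 ]
3 [ 0.6844978  -0.28820367  0.16332949]
[0.01744857 0.04234506 0.02005763 0.04138399]
```

Run:
```python
from h import *
t=cam("top");s=cam("side")
def up(d,x0,y0,w,h,s_): return cv2.resize(d["frame"][y0:y0+h,x0:x0+w],None,fx=s_,fy=s_,interpolation=cv2.INTER_CUBIC)
cv2.imwrite("pics/c1.png",np.hstack([up(t,187,262,40,56,10),up(t,303,255,40,56,10)]))
cv2.imwrite("pics/c2.png",np.hstack([up(t,213,200,40,56,10),up(t,295,198,40,56,10)]))
```

```text
(no output)
```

View pics/c1.png

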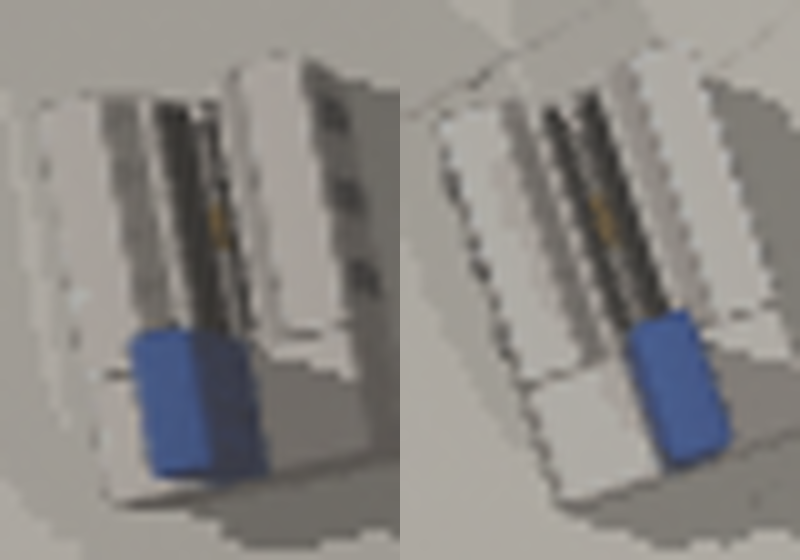

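View pics/c2.png

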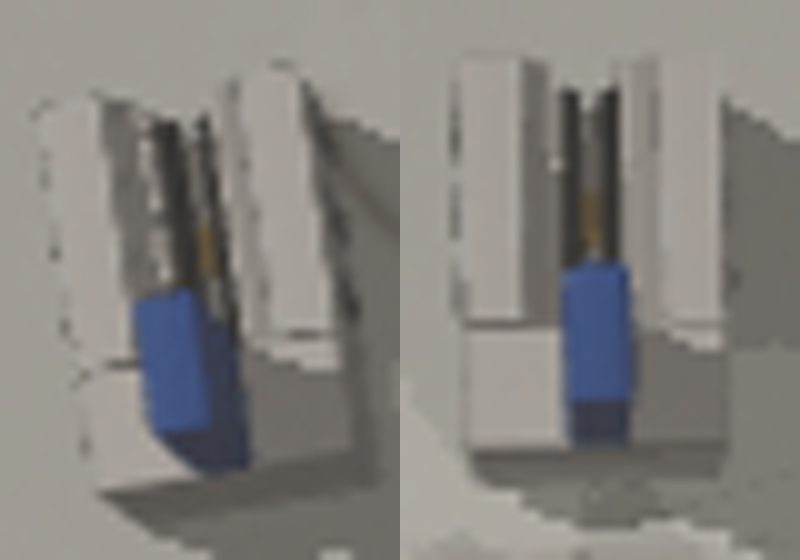

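```bash
cat >> h.py <<'E'
F=lambda x0,y0,k,c:((c[0]+.5)/k-.5+x0,(c[1]+.5)/k-.5+y0)
BL=dict(FL=(38,25,48),FR=(38,-25,48),RL=(-38,25,48),RR=(-38,-25,48),TFL=(-12,6,100),TFR=(-12,-6,100),TRR=(-38,-6,100),TRL=(-38,6,100),PIN=(13,0,12.5))
def fitpose(d,pts,model=BL,scale=.001):
    """pts name->pixel; 2D rigid (x,y,yaw) fit by ray casting on each point's height"""
    A=np.array([onz(d,p,model[k][2]*scale)[:2] for k,p in pts.items()]); M=np.array([model[k][:2] for k in pts])*scale
    a0=A-A.mean(0);m0=M-M.mean(0)
    th=np.arctan2((m0[:,0]*a0[:,1]-m0[:,1]*a0[:,0]).sum(),(m0*a0).sum())
    Rm=np.array([[np.cos(th),-np.sin(th)],[np.sin(th),np.cos(th)]])
    o=A.mean(0)-Rm@M.mean(0); res=(A-(M@Rm.T+o))*1000
    return o,np.degrees(th),dict(zip(pts,res.round(1).tolist()))
E
python3 - <<'E'
from h import *
t=cam("top");s=cam("side")
D={"A":((187,262,0),dict(FL=(43,103),FR=(303,57),RL=(107,500),TFL=(132,335),TFR=(193,335),TRR=(212,478),TRL=(150,472))),
"B":((303,255,400),dict(FL=(437,115),FR=(690,47),RL=(560,500),RR=(803,428),TFL=(630,330),TFR=(690,312),TRR=(730,450),TRL=(680,467))),
"C":((213,200,0),dict(FL=(40,105),FR=(298,66),RL=(97,492),RR=(355,455),TFL=(135,303),TFR=(193,290),TRR=(210,428),TRL=(152,432))),
"D":((295,198,400),dict(FL=(457,60),FR=(722,60),RL=(467,447),RR=(725,447),TFL=(565,265),TFR=(630,265),TRR=(630,400),TRL=(567,400)))}
for k,((x0,y0,sh),p) in D.items():
    o,th,res=fitpose(t,{n:F(x0,y0,10,(a-sh,b)) for n,(a,b) in p.items()}); print(k,o.round(4),round(th,1),res)
    Rm=R.from_euler('z',th,degrees=True).as_matrix()
    M=np.array(list(BL.values()))*.001@Rm.T+np.r_[o,0]
    for d,n in((t,"t"),(s,"s")):
        for q in proj(d,M): cv2.circle(d["frame"],tuple(int(round(v*8)) for v in q),8,(0,255,0),-1,cv2.LINE_AA,3)
cv2.imwrite("pics/chk.png",np.hstack([cv2.resize(t["frame"][190:330,180:360],None,fx=2.2,fy=2.2),cv2.resize(s["frame"][160:300,220:400],None,fx=2.2,fy=2.2)]))
E
```

```text
A [0.4212 0.1732] 9.5 {'FL': [0.1, 0.2], 'FR': [-0.4, 1.1], 'RL': [1.4, -0.3], 'TFL': [0.2, -1.2], 'TFR': [-2.0, -0.0], 'TRR': [-1.3, 0.6], 'TRL': [2.0, -0.4]}
B [ 0.4312 -0.046 ] 16.0 {'FL': [0.6, 0.2], 'FR': [-1.3, 0.7], 'RL': [1.8, -0.2], 'RR': [0.4, 2.6], 'TFL': [-0.6, -1.2], 'TFR': [-1.0, -0.3], 'TRR': [-0.2, 0.5], 'TRL': [0.3, -2.2]}
C [0.5374 0.1273] 8.1 {'FL': [0.0, -0.0], 'FR': [-0.4, 0.4], 'RL': [0.8, -0.7], 'RR': [-0.2, 0.3], 'TFL': [-1.1, -1.0], 'TFR': [-0.6, 0.5], 'TRR': [0.1, 1.0], 'TRL': [1.3, -0.5]}
D [ 0.5436 -0.0272] -0.4 {'FL': [-0.7, 0.5], 'FR': [-1.3, 0.0], 'RL': [0.7, -0.7], 'RR': [0.2, 0.7], 'TFL': [-0.4, -0.4], 'TFR': [-0.6, -0.0], 'TRR': [1.0, 0.3], 'TRL': [1.1, -0.5]}
```

View pics/chk.png

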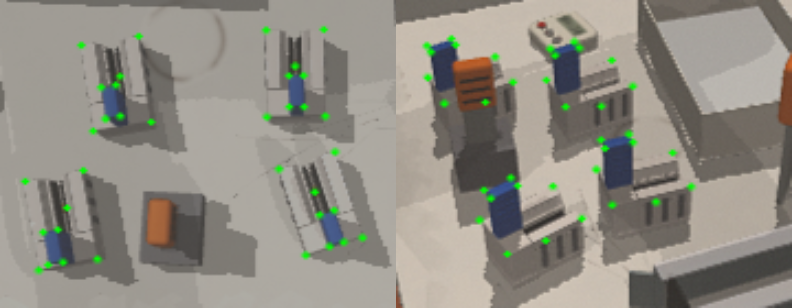

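```bash
cat >> h.py <<'E'
def mv(p,yaw=None,cmd=None,Rref=None):
    """from current measured pose (or cmd) : tool-axes shift (mm) & turn (deg) to TCP p with jaw axis y at given yaw (deg, of carrier x; mod 180)"""
    st=get_state(); q=st["orientation"]; Rt=R.from_quat([q[1],q[2],q[3],q[0]])
    c=np.array(st["tcp_pos"]) if cmd is None else np.array(cmd)
    sh=Rt.inv().apply(np.array(p)-c)*1000
    out=[sh.round(1).tolist()]
    if yaw is not None:
        best=None
        for k in (0,180):
            a=np.radians(yaw+k); x=[0,0,-1]; z=np.array([np.cos(a),np.sin(a),0]); y=np.cross(z,x)
            rv=(Rt.inv()*R.from_matrix(np.c_[x,y,z])).as_rotvec(degrees=True)
            if best is None or np.linalg.norm(rv)<np.linalg.norm(best): best=rv
        out.append(best.round(1).tolist())
    print("from",c.round(4),"shift",out[0],"turn",out[1:], "j6",round(float(st["joint_pos"][5]),2),"clk",round(st["clock"],2))
E
python3 - <<'E'
from h import *
t=cam("top")
SM=dict(TL=(30,25,45),TR=(30,-25,45),BR=(-30,-25,45),BL=(-30,25,45),hTL=(18,9,136),hTR=(18,-9,136),hBR=(-18,-9,136),hBL=(-18,9,136))
P=dict(TL=(72,92),TR=(340,98),BR=(328,425),BL=(58,412))
H=dict(hTL=(95,124),hTR=(202,128),hBR=(190,335),hBL=(85,330))
f=lambda d:{k:F(238,268,10,c) for k,c in d.items()}
print(fitpose(t,f(P),SM)); print(fitpose(t,f(H),SM));print(fitpose(t,f({**P,**H}),SM))
st=get_state();q=st["orientation"];print(R.from_quat([q[1],q[2],q[3],q[0]]).as_matrix().round(3),st["clock"])
mv([.38,-.30,.23],-3.); mv([.414,.081,.16],-3.)
E
```

```text
(array([0.41283459, 0.08036935]), np.float64(-2.750611382618027), {'TL': [-0.2, 0.2], 'TR': [0.1, 0.1], 'BR': [-0.4, -0.1], 'BL': [0.5, -0.1]})
(array([0.41267729, 0.08059897]), np.float64(-3.2279589447598913), {'hTL': [-0.6, 0.1], 'hTR': [-0.7, 0.0], 'hBR': [0.6, 0.1], 'hBL': [0.7, -0.2]})
(array([0.41275594, 0.08048416]), np.float64(-2.8483456363729323), {'TL': [-0.1, 0.1], 'TR': [0.3, -0.0], 'BR': [-0.3, -0.3], 'BL': [0.5, -0.3], 'hTL': [-0.7, 0.1], 'hTR': [-0.8, 0.0], 'hBR': [0.4, 0.3], 'hBL': [0.7, -0.0]})
[[ 0.     0.269 -0.963]
 [-0.    -0.963 -0.269]
 [-1.     0.     0.   ]] 0.65
from [ 0.1549 -0.5538  0.2314] shift [1.3, -183.8, -285.1] turn [[18.6, -0.0, -0.0]] j6 1.43 clk 0.65
from [ 0.1549 -0.5538  0.2314] shift [71.2, -541.5, -420.5] turn [[18.6, -0.0, -0.0]] j6 1.43 clk 0.65
```

>>> send_rows(
  plan=[
    [0,-10,-15,-9,0,0],
    [0,-30,-45,-18,0,0],
    [0,-50,-78,-27,0,0],
    [0,-71,-110,-36,0,0],
    [0,-92,-142,-45,0,0],
    [0,-113,-175,-54,0,0],
    [0,-134,-207,-63,0,0],
    [0,-155,-240,-72,0,0],
    [0,-172,-267,-81,0,0],
    [0,-184,-285,-90,0,0],
  ],
  claw=60,
  newtons=70,
)

```text
clock: 1.9
tcp_pos: [0.3807, -0.2986, 0.2315]
orientation: [0.565, 0.426, 0.565, -0.426]
wrist_force: [0.1, 0.3, -0.3]
finger_gap: 0.0601
```

Run:
```python
import re
s=open('h.py').read().replace("for k in (0,180):","for k in (0,):"); open('h.py','w').write(s)
from h import *
print(get_state()["joint_pos"].round(2))
mv([.4128,.0805,.17],-2.85)
```

```text
[-0.83  0.14 -0.18  1.25  0.    0.46]
from [ 0.3807 -0.2986  0.2315] shift [61.4, 135.4, -355.6] turn [[-71.2, 0.0, 0.0]] j6 0.46 clk 1.9
```

>>> send_rows(
  plan=[
    [0,7,-18,-8,0,0],
    [0,20,-53,-16,0,0],
    [0,36,-95,-24,0,0],
    [0,53,-140,-32,0,0],
    [0,70,-185,-40,0,0],
    [5,87,-230,-48,0,0],
    [20,105,-275,-56,0,0],
    [40,120,-316,-64,0,0],
    [55,131,-344,-71.2,0,0],
    [61.4,135.4,-355.6,-71.2,0,0],
  ],
)

```text
clock: 3.15
tcp_pos: [0.4138, 0.0805, 0.1692]
orientation: [0.707, 0.019, 0.707, -0.019]
wrist_force: [-0.7, -0.1, -0.8]
finger_gap: 0.0598
```

Run:
```python
from h import *
t=cam("top");s=cam("side")
cv2.imwrite("pics/a1.png",np.hstack([cv2.resize(t["frame"][190:330,170:360],None,fx=2,fy=3),cv2.resize(s["frame"][100:300,200:400],None,fx=2,fy=2.1)]))
mv([.4128,.0805,.0925],-2.85)
```

```text
from [0.414  0.0797 0.1695] shift [77.0, 0.7, -1.2] turn [[-0.3, -0.1, 0.0]] j6 0.05 clk 3.25
```

View pics/a1.png

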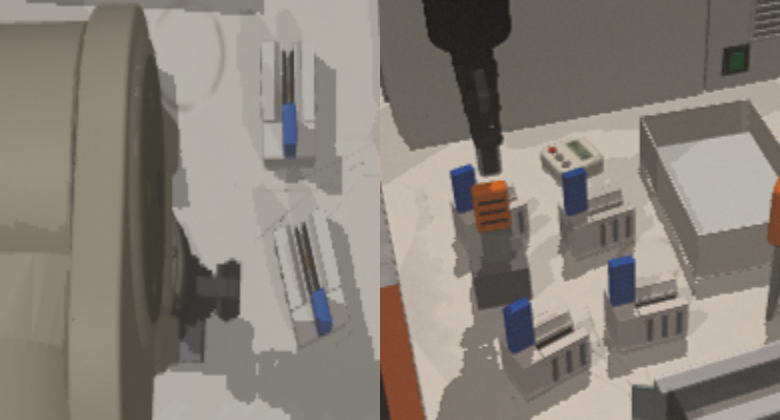

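>>> send_rows(
  plan=[
    [8,0,-0.5,0,0,0],
    [20,0,-0.8,0,0,0],
    [34,0,-0.8,0,0,0],
    [48,0,-0.8,0,0,0],
    [60,0,-0.8,0,0,0],
    [70,0,-0.8,0,0,0],
    [77,0,-0.8,0,0,0],
    [77,0,-0.8,0,0,0],
    [77,0,-0.8,0,0,0],
    [77,0,-0.8,0,0,0],
  ],
)

```text
clock: 4.5
tcp_pos: [0.414, 0.0792, 0.0933]
orientation: [0.707, 0.02, 0.706, -0.02]
wrist_force: [0.4, -0.3, -0.2]
finger_gap: 0.06
```

>>> send_rows(
  plan=[
    [0,0,0,0,0,0],
    [0,0,0,0,0,0],
    [0,0,0,0,0,0],
    [0,0,0,0,0,0],
    [0,0,0,0,0,0],
    [0,0,0,0,0,0],
    [0,0,0,0,0,0],
    [0,0,0,0,0,0],
    [0,0,0,0,0,0],
    [0,0,0,0,0,0],
  ],
  claw=5,
)

```text
clock: 5.75
tcp_pos: [0.4138, 0.0797, 0.0931]
orientation: [0.707, 0.02, 0.707, -0.019]
wrist_force: [-1.3, 5.5, 4.6]
finger_gap: 0.017
```

Run:
```python
from h import *
s=cam("side"); crop(s,210,140,320,290,4,"pics/a2.png")
for i in range(8):
    viewer.read_camera("side"); st=get_state(); print(st["tcp_pos"].round(4),st["wrist_force"].round(2))
```

```text
[0.4138 0.0797 0.0931] [-0.96  5.01  4.38]
[0.4138 0.0797 0.0931] [-0.97  5.43  4.87]
[0.4138 0.0797 0.0931] [-0.05  5.86  4.76]
[0.4138 0.0797 0.0931] [-1.06  5.18  4.98]
[0.4138 0.0797 0.0931] [-0.31  6.2   5.34]
[0.4138 0.0797 0.0931] [-0.96  6.01  4.29]
[0.4138 0.0797 0.0931] [-0.89  4.74  5.17]
[0.4138 0.0797 0.0931] [-1.06  4.67  4.55]
```

View pics/a2.png

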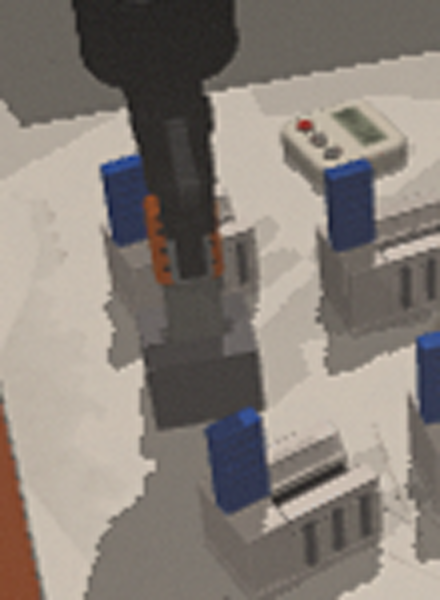

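>>> send_rows(
  plan=[
    [-4,0,0,0,0,0],
    [-12,0,0,0,0,0],
    [-22,0,0,0,0,0],
    [-34,0,0,0,0,0],
    [-48,0,0,0,0,0],
    [-65,0,0,0,0,0],
    [-85,0,0,0,0,0],
    [-105,0,0,0,0,0],
    [-120,0,0,0,0,0],
    [-120,0,0,0,0,0],
  ],
)

```text
clock: 7.45
tcp_pos: [0.4147, 0.0787, 0.2144]
orientation: [0.708, 0.019, 0.706, -0.02]
wrist_force: [0.1, -0.7, -1.1]
finger_gap: 0.0173
```

Run:
```python
from h import *
t=cam("top");s=cam("side"); cv2.imwrite("pics/a3.png",np.hstack([cv2.resize(t["frame"][190:330,170:360],None,fx=2,fy=3),cv2.resize(s["frame"][100:300,200:400],None,fx=2,fy=2.1)]))
for i in range(4):
    viewer.read_camera("side"); st=get_state(); print(st["tcp_pos"].round(4),st["wrist_force"].round(2),st["finger_gap"])
th=np.radians(16.0); o=np.array([.4312,-.0460]); c=o+.013*np.array([np.cos(th),np.sin(th)]); print(c)
```

```text
[0.4132 0.079  0.2123] [-0.52  0.18  0.02] 0.01724763044179987
[0.4131 0.079  0.2121] [ 0.3  -0.39 -2.27] 0.016968755088058306
[0.413  0.0791 0.2121] [ 1.01 -0.4  -0.6 ] 0.017023872843540244
[0.4131 0.0791 0.2121] [ 0.85  0.91 -1.34] 0.017488438641959796
[ 0.4436964  -0.04241671]
```

View pics/a3.png

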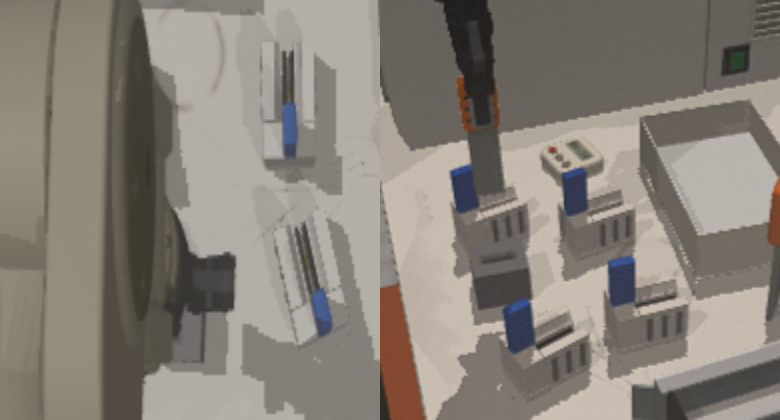

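Run:
```python
from h import *
mv([.4445,-.0422,.2121],16.0)
```

```text
from [0.4131 0.0791 0.2121] shift [0.0, -119.4, 38.1] turn [[-19.2, -0.1, 0.0]] j6 0.05 clk 7.75
```

>>> send_rows(
  plan=[
    [0,-8,3,-2,0,0],
    [0,-24,8,-4,0,0],
    [0,-42,14,-6,0,0],
    [0,-60,20,-9,0,0],
    [0,-78,26,-12,0,0],
    [0,-95,31,-15,0,0],
    [0,-110,36,-18,0,0],
    [0,-119,38,-19,0,0],
    [0,-119,38,-19,0,0],
    [0,-119,38,-19,0,0],
  ],
)

```text
clock: 9.0
tcp_pos: [0.4447, -0.0414, 0.2127]
orientation: [0.7, -0.097, 0.701, 0.097]
wrist_force: [-0.3, 0.0, -0.6]
finger_gap: 0.0173
```

```bash
cat >> h.py <<'E'
def lines(d,o,th,tip,yawf,fn,box,s_):
    """draw carrier model points (green) and feeler blade bottom/edges (red)"""
    Rm=R.from_euler('z',th,degrees=True).as_matrix(); M=np.array(list(BL.values()))*.001@Rm.T+np.r_[o,0]
    for q in proj(d,M): cv2.circle(d["frame"],tuple(int(round(v*8)) for v in q),6,(0,255,0),-1,cv2.LINE_AA,3)
    Rf=R.from_euler('z',yawf,degrees=True).as_matrix()
    B=np.array([[x,0,z] for x in(-.015,.015) for z in(0,.078)])@Rf.T+tip
    for q in proj(d,B): cv2.circle(d["frame"],tuple(int(round(v*8)) for v in q),6,(0,0,255),-1,cv2.LINE_AA,3)
    crop(d,*box,s_,fn)
E
python3 - <<'E'
from h import *
t=cam("top");s=cam("side")
st=get_state();p=st["tcp_pos"];print(p.round(4),st["orientation"].round(3),st["wrist_force"].round(2))
th=np.radians(16); tip=p-[.001*np.cos(th),.001*np.sin(th),.0851]
print(tip)
lines(s,[.4312,-.046],16,tip,16,"pics/b1.png",(230,150,330,300),4)
crop(t,150,180,370,330,3.3,"pics/b1t.png")
mv([.4445,-.0422,.2121],16.0)
E
```

```text
[ 0.4448 -0.0413  0.2129] [ 0.7   -0.097  0.7    0.098] [-0.14  0.63 -0.81]
[ 0.44382122 -0.04155631  0.12776008]
from [ 0.4448 -0.0413  0.2129] shift [0.8, -0.8, -0.5] turn [[-0.1, -0.0, -0.0]] j6 -0.55 clk 9.1
```

View pics/b1.png

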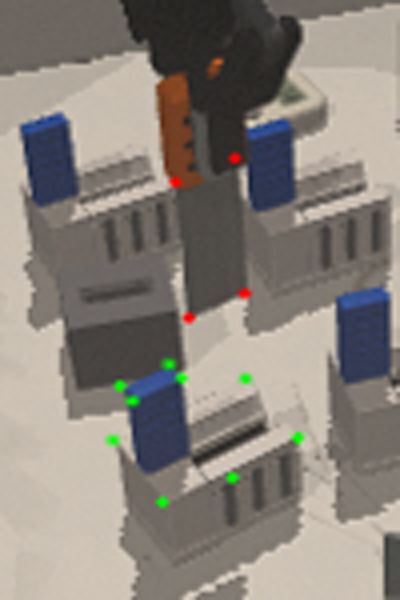

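View pics/b1t.png

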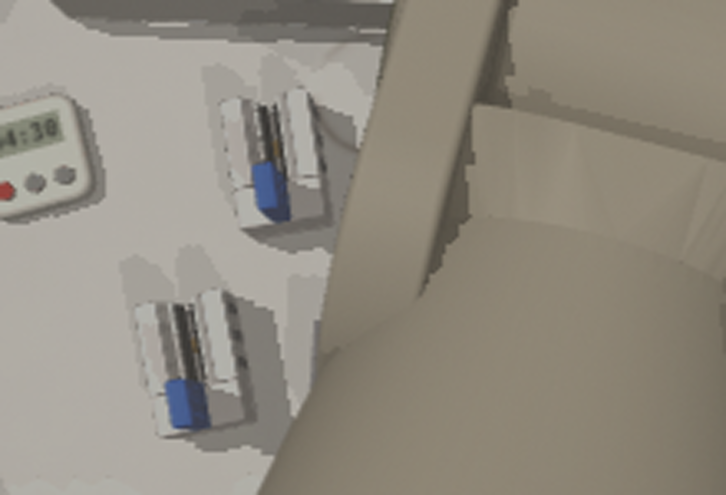

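>>> send_rows(
  plan=[
    [8,-0.8,-0.4,0,0,0],
    [22,-0.8,-0.4,0,0,0],
    [38,-0.8,-0.4,0,0,0],
    [54,-0.8,-0.4,0,0,0],
    [68,-0.8,-0.4,0,0,0],
    [78,-0.8,-0.4,0,0,0],
    [86,-0.8,-0.4,0,0,0],
    [91,-0.8,-0.4,0,0,0],
    [94,-0.8,-0.4,0,0,0],
    [94,-0.8,-0.4,0,0,0],
  ],
)

```text
clock: 10.35
tcp_pos: [0.4449, -0.0427, 0.1189]
orientation: [0.7, -0.097, 0.7, 0.097]
wrist_force: [0.7, -0.1, -0.3]
finger_gap: 0.017
```

Run:
```python
from h import *
s=cam("side")
crop(s,230,150,330,300,4,"pics/b2.png")
for i in range(3):
    viewer.read_camera("side"); st=get_state(); print(st["tcp_pos"].round(4),st["wrist_force"].round(2),st["ft_torque"].round(3),st["finger_gap"])
```

```text
[ 0.445  -0.0427  0.1192] [ 0.78 -0.07 -1.14] [-0.008 -0.052 -0.012] 0.017191802609579934
[ 0.445  -0.0427  0.1192] [-0.   -0.24 -0.75] [-0.006  0.003 -0.014] 0.017048079292808854
[ 0.4451 -0.0427  0.1192] [ 1.05 -0.16 -1.2 ] [-0.014 -0.011  0.051] 0.01727020533069168
```

View pics/b2.png

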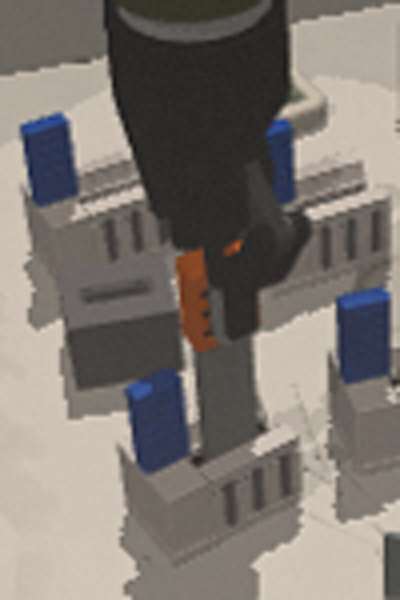

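>>> send_rows(
  plan=[
    [1.2,0,0,0,0,0],
    [2.4,0,0,0,0,0],
    [3.6,0,0,0,0,0],
    [4.8,0,0,0,0,0],
    [6,0,0,0,0,0],
    [7.2,0,0,0,0,0],
    [8.4,0,0,0,0,0],
    [9.6,0,0,0,0,0],
    [10.8,0,0,0,0,0],
    [12,0,0,0,0,0],
  ],
)

```text
clock: 11.8
tcp_pos: [0.445, -0.0427, 0.1069]
orientation: [0.701, -0.097, 0.7, 0.097]
wrist_force: [-0.2, 1.9, 1.9]
finger_gap: 0.0173
```

>>> send_rows(
  plan=[
    [0.4,0,0,0,0,0],
    [0.8,0,0,0,0,0],
    [1.2,0,0,0,0,0],
    [1.6,0,0,0,0,0],
    [2,0,0,0,0,0],
    [2.4,0,0,0,0,0],
    [2.8,0,0,0,0,0],
    [3.2,0,0,0,0,0],
    [3.6,0,0,0,0,0],
    [4,0,0,0,0,0],
  ],
)

```text
clock: 13.05
tcp_pos: [0.4447, -0.0426, 0.1028]
orientation: [0.7, -0.097, 0.7, 0.097]
wrist_force: [-0.7, 0.3, 1.9]
finger_gap: 0.0169
```

Run:
```python
from h import *
for i in range(4):
    st=get_state(); print(st["tcp_pos"].round(4),st["wrist_force"].round(2),st["ft_torque"].round(3),st["finger_gap"]);viewer.read_camera("side");
```

```text
[ 0.4447 -0.0426  0.1028] [-0.71  0.31  1.88] [0.136 0.07  0.093] 0.016886732766496743
[ 0.4447 -0.0426  0.1028] [-0.02  0.09  0.85] [0.183 0.021 0.096] 0.017301160762833095
[ 0.4447 -0.0426  0.1028] [0.33 1.09 0.45] [0.14  0.048 0.066] 0.017049497176099253
[ 0.4447 -0.0426  0.1028] [-0.47 -0.62  1.13] [0.134 0.057 0.085] 0.017431377953511837
```

>>> send_rows(
  plan=[
    [1.2,0,0,0,0,0],
    [2.4,0,0,0,0,0],
    [3.6,0,0,0,0,0],
    [4.8,0,0,0,0,0],
    [6,0,0,0,0,0],
    [7.2,0,0,0,0,0],
    [8.0,0,0,0,0,0],
    [8.8,0,0,0,0,0],
    [9.2,0,0,0,0,0],
    [9.6,0,0,0,0,0],
  ],
)

```text
clock: 14.5
tcp_pos: [0.4449, -0.0426, 0.0935]
orientation: [0.7, -0.097, 0.7, 0.097]
wrist_force: [-0.5, 1.6, 7.2]
finger_gap: 0.0175
```

Run:
```python
from h import *
s=cam("side")
crop(s,230,150,330,300,4,"pics/b3.png")
for i in range(4):
    st=get_state(); print(st["tcp_pos"].round(4),st["wrist_force"].round(2),st["ft_torque"].round(3),st["finger_gap"]);viewer.read_camera("side");
```

```text
[ 0.4449 -0.0426  0.0935] [-0.93  1.32  5.49] [0.27  0.308 0.062] 0.017039351194990185
[ 0.4449 -0.0426  0.0935] [-0.86  0.21  5.38] [0.319 0.23  0.127] 0.017638493294485167
[ 0.4449 -0.0426  0.0935] [-0.13  0.86  5.6 ] [0.265 0.285 0.038] 0.01758010860558119
[ 0.4449 -0.0426  0.0935] [-1.3   0.89  6.41] [0.338 0.272 0.054] 0.017291996987709824
```

View pics/b3.png

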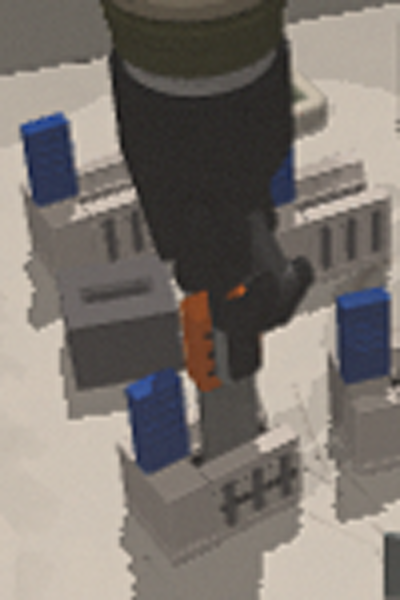

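>>> send_rows(
  plan=[
    [0.2,0,0,0,0,0],
    [0.4,0,0,0,0,0],
    [0.6,0,0,0,0,0],
    [0.8,0,0,0,0,0],
    [1.0,0,0,0,0,0],
    [1.2,0,0,0,0,0],
    [1.2,0,0,0,0,0],
    [1.2,0,0,0,0,0],
    [1.2,0,0,0,0,0],
    [1.2,0,0,0,0,0],
  ],
)

```text
clock: 16.0
tcp_pos: [0.4451, -0.0427, 0.0932]
orientation: [0.701, -0.098, 0.7, 0.097]
wrist_force: [-2.6, 2.2, 13.6]
finger_gap: 0.0173
```

>>> send_rows(
  plan=[
    [-1.5,0,0,0,0,0],
    [-3,0,0,0,0,0],
    [-4,0,0,0,0,0],
    [-5,0,0,0,0,0],
    [-6,0,0,0,0,0],
    [-7,0,0,0,0,0],
    [-8,0,0,0,0,0],
    [-9,0,0,0,0,0],
    [-10,0,0,0,0,0],
    [-11,0,0,0,0,0],
  ],
)

```text
clock: 17.25
tcp_pos: [0.4448, -0.0426, 0.1032]
orientation: [0.7, -0.097, 0.7, 0.097]
wrist_force: [0.3, 0.4, -3.7]
finger_gap: 0.0172
```

>>> send_rows(
  plan=[
    [-0.5,0,0,0,0,0],
    [-1,0,0,0,0,0],
    [-1.5,0,0,0,0,0],
    [-2,0,0,0,0,0],
    [-2.5,0,0,0,0,0],
    [-3,0,0,0,0,0],
    [-3.5,0,0,0,0,0],
    [-4,0,0,0,0,0],
    [-4.5,0,0,0,0,0],
    [-5,0,0,0,0,0],
  ],
)

```text
clock: 18.5
tcp_pos: [0.4448, -0.0427, 0.1082]
orientation: [0.7, -0.097, 0.7, 0.097]
wrist_force: [-0.2, -0.2, -3.0]
finger_gap: 0.017
```

>>> send_rows(
  plan=[
    [-8,0,0,0,0,0],
    [-20,0,0,0,0,0],
    [-36,0,0,0,0,0],
    [-56,0,0,0,0,0],
    [-76,0,0,0,0,0],
    [-92,-3,5,3,0,0],
    [-102,-8,20,7,0,0],
    [-105,-12,40,11,0,0],
    [-105,-14,60,14,0,0],
    [-105,-16,80,16.4,0,0],
  ],
)

```text
clock: 19.75
tcp_pos: [0.5272, -0.0363, 0.2145]
orientation: [0.708, 0.004, 0.706, -0.004]
wrist_force: [-0.7, -0.1, -1.2]
finger_gap: 0.017
```

Run:
```python
from h import *
t=cam("top");s=cam("side")
crop(t,150,180,370,330,3.3,"pics/d1t.png")
mv([.5576,-.0273,.2131],-.4)
```

```text
from [ 0.5281 -0.0363  0.2141] shift [1.0, 9.2, 29.4] turn [[-0.2, 0.1, 0.0]] j6 -0.21 clk 19.85
```

View pics/d1t.png

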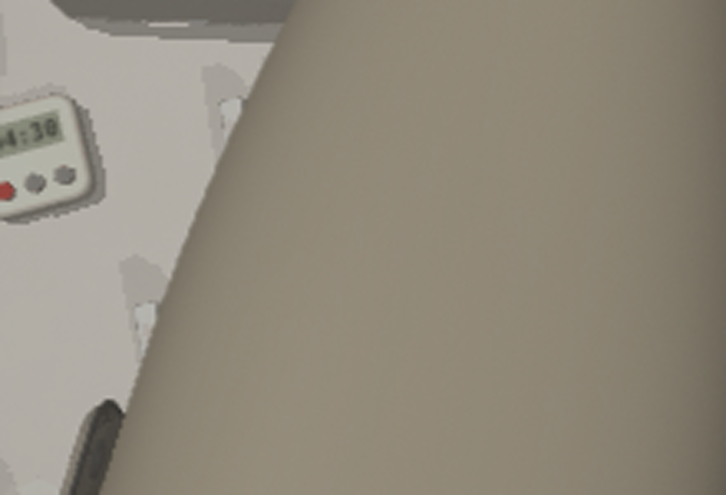

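>>> send_rows(
  plan=[
    [0,2,8,0,0,0],
    [0,5,18,0,0,0],
    [0,8,26,0,0,0],
    [0,9,30,0,0,0],
    [0,9,30,0,0,0],
    [4,9,30,0,0,0],
    [12,9,30,0,0,0],
    [18,9,30,0,0,0],
    [20,9,30,0,0,0],
    [20,9,30,0,0,0],
  ],
)

```text
clock: 21.1
tcp_pos: [0.5561, -0.0275, 0.1929]
orientation: [0.707, 0.004, 0.707, -0.004]
wrist_force: [-0.9, -0.3, -0.5]
finger_gap: 0.017
```

Run:
```python
from h import *
s=cam("side")
st=get_state();p=st["tcp_pos"];print(p.round(4),st["orientation"].round(3),st["wrist_force"].round(2))
th=np.radians(-.4); tip=p-[.001*np.cos(th),.001*np.sin(th),.0851]
lines(s,[.5436,-.0272],-.4,tip,-.4,"pics/d1.png",(270,130,400,300),4)
mv([.5576,-.0273,.1191],-.4)
```

```text
[ 0.5562 -0.0275  0.1931] [ 0.707  0.003  0.707 -0.004] [-0.4  -0.52 -0.64]
from [ 0.5562 -0.0275  0.1931] shift [74.0, 0.2, 1.4] turn [[-0.2, 0.0, 0.0]] j6 -0.18 clk 21.15
```

View pics/d1.png

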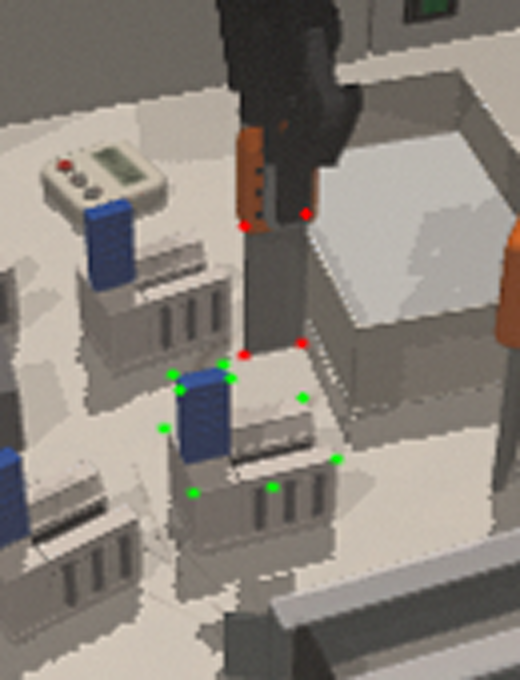

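>>> send_rows(
  plan=[
    [6,0.2,1,0,0,0],
    [18,0.2,1.4,0,0,0],
    [32,0.2,1.4,0,0,0],
    [46,0.2,1.4,0,0,0],
    [58,0.2,1.4,0,0,0],
    [66,0.2,1.4,0,0,0],
    [71,0.2,1.4,0,0,0],
    [74,0.2,1.4,0,0,0],
    [74,0.2,1.4,0,0,0],
    [74,0.2,1.4,0,0,0],
  ],
)

```text
clock: 22.4
tcp_pos: [0.5579, -0.0274, 0.1195]
orientation: [0.707, 0.003, 0.707, -0.004]
wrist_force: [-0.0, 0.0, -1.3]
finger_gap: 0.0173
```

>>> send_rows(
  plan=[
    [1.2,0,0,0,0,0],
    [2.4,0,0,0,0,0],
    [3.6,0,0,0,0,0],
    [4.8,0,0,0,0,0],
    [6,0,0,0,0,0],
    [7.2,0,0,0,0,0],
    [8.4,0,0,0,0,0],
    [9.6,0,0,0,0,0],
    [10.8,0,0,0,0,0],
    [12,0,0,0,0,0],
  ],
)

```text
clock: 23.65
tcp_pos: [0.5579, -0.0274, 0.1072]
orientation: [0.707, 0.003, 0.707, -0.004]
wrist_force: [1.1, 0.5, 1.9]
finger_gap: 0.0171
```

>>> send_rows(
  plan=[
    [0.4,0,0,0,0,0],
    [0.8,0,0,0,0,0],
    [1.2,0,0,0,0,0],
    [1.6,0,0,0,0,0],
    [2,0,0,0,0,0],
    [2.4,0,0,0,0,0],
    [2.8,0,0,0,0,0],
    [3.2,0,0,0,0,0],
    [3.6,0,0,0,0,0],
    [4,0,0,0,0,0],
  ],
)

```text
clock: 24.9
tcp_pos: [0.5575, -0.0273, 0.103]
orientation: [0.707, 0.003, 0.707, -0.004]
wrist_force: [-0.6, 0.3, 2.0]
finger_gap: 0.0176
```

Run:
```python
from h import *
s=cam("side"); crop(s,270,130,400,300,4,"pics/d2.png")
for i in range(3):
    st=get_state(); print(st["tcp_pos"].round(4),st["wrist_force"].round(2),st["ft_torque"].round(3),st["finger_gap"]);viewer.read_camera("side");
```

```text
[ 0.5575 -0.0273  0.1029] [-0.11  0.34  2.05] [ 0.089 -0.032  0.122] 0.01738165954721555
[ 0.5575 -0.0273  0.103 ] [-0.25 -0.8   1.34] [ 0.107 -0.038  0.058] 0.017240030215367134
[ 0.5575 -0.0273  0.103 ] [-0.05 -0.92  1.66] [ 0.096 -0.006  0.083] 0.017686285849054677
```

View pics/d2.png

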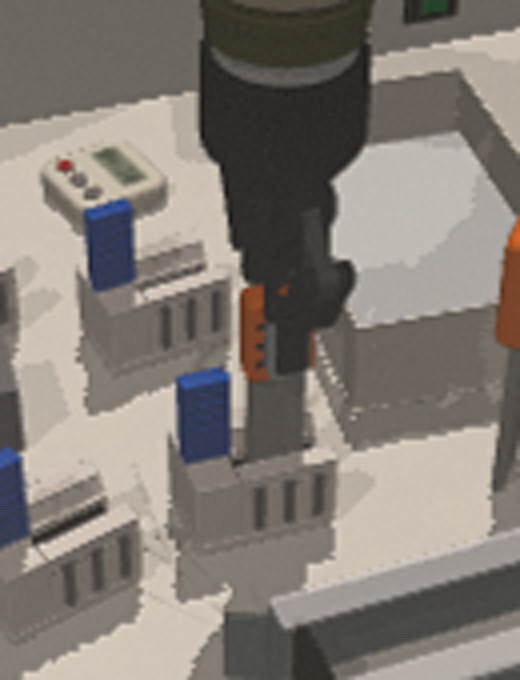

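>>> send_rows(
  plan=[
    [1.5,0,0,0,0,0],
    [3,0,0,0,0,0],
    [4.5,0,0,0,0,0],
    [6,0,0,0,0,0],
    [7.5,0,0,0,0,0],
    [8.5,0,0,0,0,0],
    [9.5,0,0,0,0,0],
    [10.2,0,0,0,0,0],
    [10.9,0,0,0,0,0],
    [10.9,0,0,0,0,0],
  ],
)

```text
clock: 26.35
tcp_pos: [0.5579, -0.0273, 0.0933]
orientation: [0.707, 0.003, 0.707, -0.004]
wrist_force: [-2.3, 1.5, 11.2]
finger_gap: 0.0171
```

>>> send_rows(
  plan=[
    [-1.5,0,0,0,0,0],
    [-3,0,0,0,0,0],
    [-4,0,0,0,0,0],
    [-5,0,0,0,0,0],
    [-6,0,0,0,0,0],
    [-7,0,0,0,0,0],
    [-8,0,0,0,0,0],
    [-9,0,0,0,0,0],
    [-10,0,0,0,0,0],
    [-11,0,0,0,0,0],
  ],
)

```text
clock: 27.6
tcp_pos: [0.5577, -0.0273, 0.1033]
orientation: [0.707, 0.003, 0.707, -0.004]
wrist_force: [-0.5, -0.0, -3.5]
finger_gap: 0.0173
```

>>> send_rows(
  plan=[
    [-0.5,0,0,0,0,0],
    [-1,0,0,0,0,0],
    [-1.5,0,0,0,0,0],
    [-2,0,0,0,0,0],
    [-2.5,0,0,0,0,0],
    [-3,0,0,0,0,0],
    [-3.5,0,0,0,0,0],
    [-4,0,0,0,0,0],
    [-4.5,0,0,0,0,0],
    [-5,0,0,0,0,0],
  ],
)

```text
clock: 28.85
tcp_pos: [0.5576, -0.0273, 0.1083]
orientation: [0.707, 0.003, 0.707, -0.004]
wrist_force: [-0.1, 0.7, -3.2]
finger_gap: 0.0173
```

>>> send_rows(
  plan=[
    [-8,0,0,0,0,0],
    [-20,0,0,0,0,0],
    [-36,0,0,0,0,0],
    [-56,0,0,0,0,0],
    [-76,0,0,0,0,0],
    [-92,6,0,-1,0,0],
    [-102,22,-1,-2,0,0],
    [-105,45,-2,-4,0,0],
    [-105,70,-3,-6,0,0],
    [-105,95,-4,-8,0,0],
  ],
)

```text
clock: 30.1
tcp_pos: [0.554, 0.0695, 0.2133]
orientation: [0.705, -0.047, 0.706, 0.047]
wrist_force: [-0.7, 0.1, -0.5]
finger_gap: 0.0172
```

Run:
```python
from h import *
mv([.5513,.1293,.1931],8.1)
```

```text
from [0.554  0.0695 0.2133] shift [20.2, 59.6, 5.2] turn [[-0.5, -0.0, -0.0]] j6 -0.15 clk 30.1
```

>>> send_rows(
  plan=[
    [0,14,1,-0.4,0,0],
    [0,32,3,-0.4,0,0],
    [0,48,4,-0.4,0,0],
    [0,57,5,-0.4,0,0],
    [0,60,5.2,-0.4,0,0],
    [2,60,5.2,-0.4,0,0],
    [10,60,5.2,-0.4,0,0],
    [18,60,5.2,-0.4,0,0],
    [20,60,5.2,-0.4,0,0],
    [20,60,5.2,-0.4,0,0],
  ],
)

```text
clock: 31.35
tcp_pos: [0.5518, 0.1277, 0.1928]
orientation: [0.705, -0.048, 0.706, 0.048]
wrist_force: [-0.4, -0.1, -0.7]
finger_gap: 0.0173
```

Run:
```python
from h import *
s=cam("side")
st=get_state();p=st["tcp_pos"];print(p.round(4),st["orientation"].round(3),st["wrist_force"].round(2))
th=np.radians(8.1); tip=p-[.001*np.cos(th),.001*np.sin(th),.0851]
lines(s,[.5374,.1273],8.1,tip,8.1,"pics/e1.png",(230,100,370,280),4)
mv([.5513,.1293,.1191],8.1)
```

```text
[0.552  0.1278 0.1931] [ 0.705 -0.048  0.705  0.048] [-0.24 -0.12 -0.26]
from [0.552  0.1278 0.1931] shift [74.0, 1.6, -0.5] turn [[-0.3, -0.0, 0.0]] j6 -0.05 clk 31.4
```

View pics/e1.png

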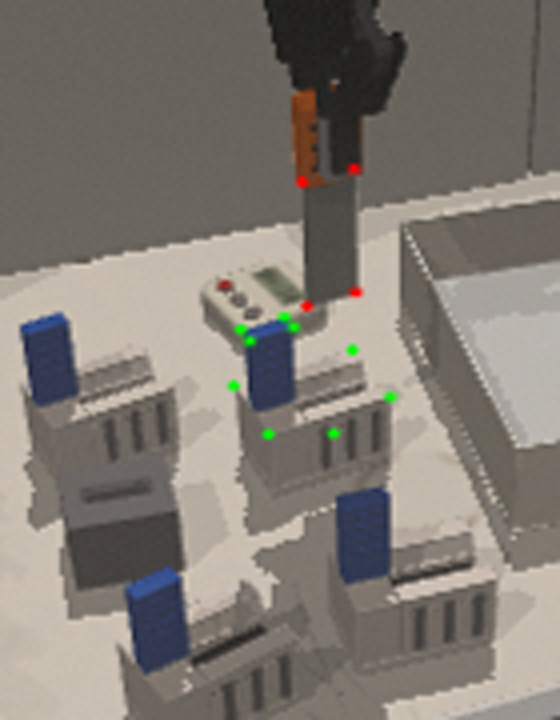

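>>> send_rows(
  plan=[
    [6,1,0,0,0,0],
    [18,1.6,-0.4,0,0,0],
    [32,1.6,-0.4,0,0,0],
    [46,1.6,-0.4,0,0,0],
    [58,1.6,-0.4,0,0,0],
    [66,1.6,-0.4,0,0,0],
    [71,1.6,-0.4,0,0,0],
    [74,1.6,-0.4,0,0,0],
    [74,1.6,-0.4,0,0,0],
    [74,1.6,-0.4,0,0,0],
  ],
)

```text
clock: 32.65
tcp_pos: [0.5516, 0.1294, 0.1196]
orientation: [0.706, -0.048, 0.705, 0.048]
wrist_force: [0.7, 0.4, -0.9]
finger_gap: 0.0174
```

>>> send_rows(
  plan=[
    [1.2,0,0,0,0,0],
    [2.4,0,0,0,0,0],
    [3.6,0,0,0,0,0],
    [4.8,0,0,0,0,0],
    [6,0,0,0,0,0],
    [7.2,0,0,0,0,0],
    [8.4,0,0,0,0,0],
    [9.6,0,0,0,0,0],
    [10.8,0,0,0,0,0],
    [12,0,0,0,0,0],
  ],
)

```text
clock: 33.9
tcp_pos: [0.5513, 0.1294, 0.1071]
orientation: [0.705, -0.048, 0.705, 0.048]
wrist_force: [0.7, 0.6, -0.5]
finger_gap: 0.017
```

>>> send_rows(
  plan=[
    [0.4,0,0,0,0,0],
    [0.8,0,0,0,0,0],
    [1.2,0,0,0,0,0],
    [1.6,0,0,0,0,0],
    [2,0,0,0,0,0],
    [2.4,0,0,0,0,0],
    [2.8,0,0,0,0,0],
    [3.2,0,0,0,0,0],
    [3.6,0,0,0,0,0],
    [4,0,0,0,0,0],
  ],
)

```text
clock: 35.15
tcp_pos: [0.5513, 0.1294, 0.1032]
orientation: [0.705, -0.048, 0.705, 0.048]
wrist_force: [0.3, 0.9, -0.8]
finger_gap: 0.0172
```

Run:
```python
from h import *
s=cam("side"); crop(s,230,100,370,280,4,"pics/e2.png")
for i in range(3):
    st=get_state(); print(st["tcp_pos"].round(4),st["wrist_force"].round(2),st["ft_torque"].round(3),st["finger_gap"]);viewer.read_camera("side");
```

```text
[0.5513 0.1294 0.1031] [ 0.18  0.6  -1.01] [ 0.066 -0.059 -0.011] 0.01700681833798477
[0.5513 0.1294 0.1031] [-0.45  0.16 -1.1 ] [ 0.068 -0.     0.007] 0.017369845206844512
[0.5513 0.1294 0.1031] [-0.38  0.23 -0.77] [ 0.035 -0.006  0.012] 0.01721757928822541
```

View pics/e2.png

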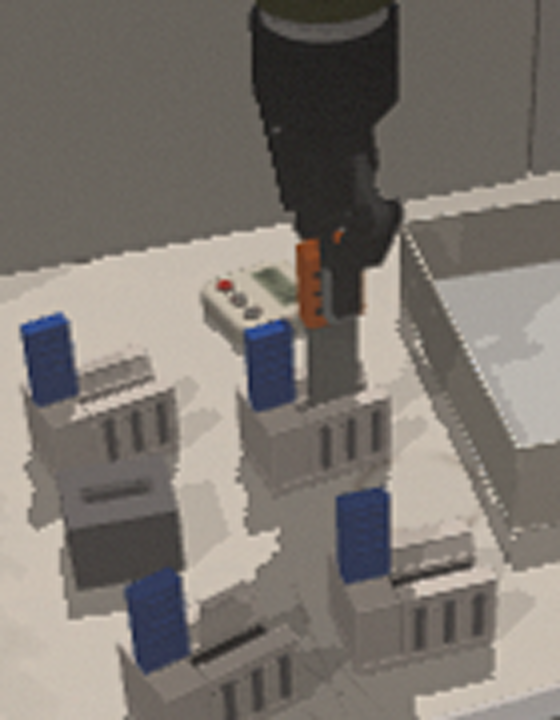

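C shows almost no drag: worn. Blade is in its gap (pic e2, blade at (335,370)). Press its pin.

>>> send_rows(
  plan=[
    [1.5,0,0,0,0,0],
    [3,0,0,0,0,0],
    [4.5,0,0,0,0,0],
    [6,0,0,0,0,0],
    [7.5,0,0,0,0,0],
    [8.5,0,0,0,0,0],
    [9.5,0,0,0,0,0],
    [10.2,0,0,0,0,0],
    [10.9,0,0,0,0,0],
    [10.9,0,0,0,0,0],
  ],
)

```text
clock: 36.6
tcp_pos: [0.5515, 0.1295, 0.0934]
orientation: [0.706, -0.048, 0.705, 0.048]
wrist_force: [-2.2, 0.1, 8.3]
finger_gap: 0.0168
```

>>> send_rows(
  plan=[
    [-1.5,0,0,0,0,0],
    [-3,0,0,0,0,0],
    [-4,0,0,0,0,0],
    [-5,0,0,0,0,0],
    [-6,0,0,0,0,0],
    [-7,0,0,0,0,0],
    [-8,0,0,0,0,0],
    [-9,0,0,0,0,0],
    [-10,0,0,0,0,0],
    [-11,0,0,0,0,0],
  ],
)

```text
clock: 37.85
tcp_pos: [0.5513, 0.1294, 0.1033]
orientation: [0.705, -0.048, 0.705, 0.048]
wrist_force: [0.3, -0.4, -1.4]
finger_gap: 0.0175
```

>>> send_rows(
  plan=[
    [-0.5,0,0,0,0,0],
    [-1,0,0,0,0,0],
    [-1.5,0,0,0,0,0],
    [-2,0,0,0,0,0],
    [-2.5,0,0,0,0,0],
    [-3,0,0,0,0,0],
    [-3.5,0,0,0,0,0],
    [-4,0,0,0,0,0],
    [-4.5,0,0,0,0,0],
    [-5,0,0,0,0,0],
  ],
)

```text
clock: 39.1
tcp_pos: [0.5514, 0.1294, 0.1083]
orientation: [0.705, -0.048, 0.705, 0.048]
wrist_force: [-0.2, 0.3, -1.3]
finger_gap: 0.0171
```

>>> send_rows(
  plan=[
    [-8,0,0,0,0,0],
    [-20,0,0,0,0,0],
    [-36,0,0,0,0,0],
    [-56,0,0,0,0,0],
    [-76,0,0,0,0,0],
    [-92,2,-6,-0.5,0,0],
    [-102,9,-20,-1,0,0],
    [-105,20,-40,-1,0,0],
    [-105,32,-62,-1.4,0,0],
    [-105,44,-84,-1.4,0,0],
  ],
)

```text
clock: 40.35
tcp_pos: [0.4601, 0.162, 0.2133]
orientation: [0.705, -0.057, 0.705, 0.057]
wrist_force: [0.3, 1.8, -1.2]
finger_gap: 0.0172
```

Run:
```python
from h import *
mv([.4350,.1755,.1931],9.5)
```

```text
from [0.4601 0.162  0.2133] shift [20.2, 17.4, -22.5] turn [[-0.2, -0.0, -0.0]] j6 0.01 clk 40.35
```

>>> send_rows(
  plan=[
    [0,5,-8,0,0,0],
    [0,11,-16,0,0,0],
    [0,16,-21,0,0,0],
    [0,17.4,-23,0,0,0],
    [0,17.4,-23,0,0,0],
    [2,17.4,-23,0,0,0],
    [10,17.4,-23,0,0,0],
    [18,17.4,-23,0,0,0],
    [20,17.4,-23,0,0,0],
    [20,17.4,-23,0,0,0],
  ],
)

```text
clock: 41.6
tcp_pos: [0.4364, 0.175, 0.1929]
orientation: [0.705, -0.057, 0.705, 0.057]
wrist_force: [-0.0, 0.4, -1.1]
finger_gap: 0.017
```

Run:
```python
from h import *
s=cam("side");t=cam("top")
st=get_state();p=st["tcp_pos"];print(p.round(4),st["orientation"].round(3),st["wrist_force"].round(2))
th=np.radians(9.5); tip=p-[.001*np.cos(th),.001*np.sin(th),.0851]
lines(s,[.4212,.1732],9.5,tip,9.5,"pics/g1.png",(200,100,340,280),4)
crop(t,150,180,370,330,3.3,"pics/g1t.png")
mv([.4350,.1755,.1191],9.5)
```

```text
[0.4368 0.1751 0.1934] [ 0.705 -0.057  0.705  0.057] [ 0.71  0.21 -1.74]
from [0.4368 0.1751 0.1934] shift [74.3, 0.7, -1.7] turn [[-0.3, 0.0, 0.0]] j6 0.05 clk 41.7
```

View pics/g1.png

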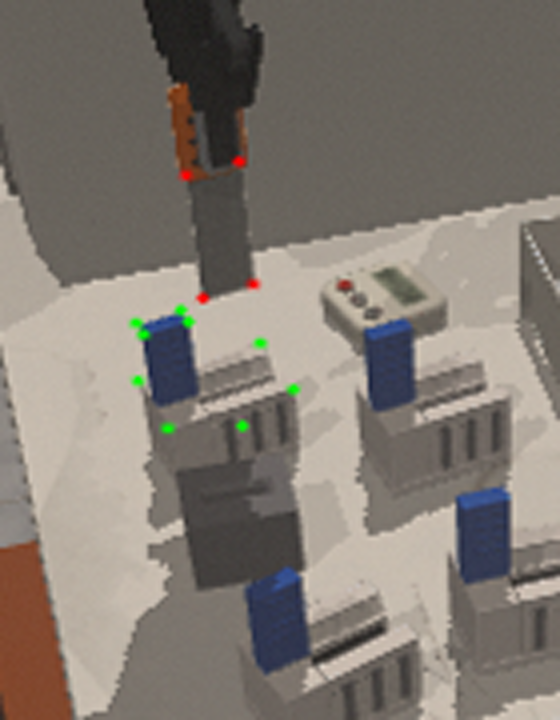

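View pics/g1t.png

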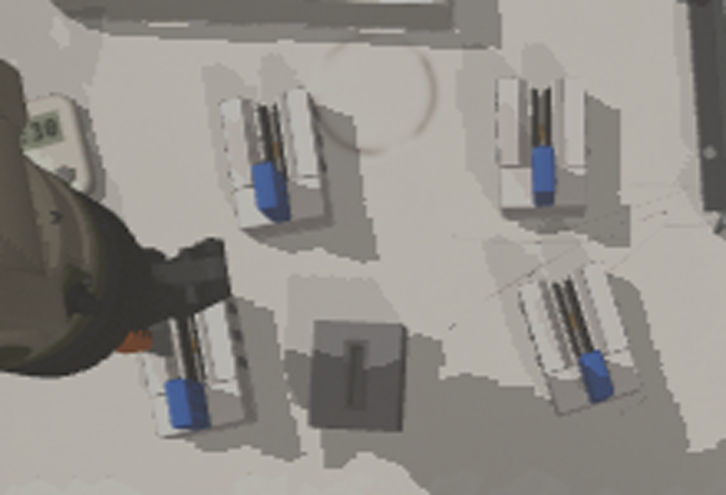

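>>> send_rows(
  plan=[
    [6,0.5,-1,0,0,0],
    [18,0.7,-1.5,0,0,0],
    [32,0.7,-1.5,0,0,0],
    [46,0.7,-1.5,0,0,0],
    [58,0.7,-1.5,0,0,0],
    [66,0.7,-1.5,0,0,0],
    [71,0.7,-1.5,0,0,0],
    [74,0.7,-1.5,0,0,0],
    [74,0.7,-1.5,0,0,0],
    [74,0.7,-1.5,0,0,0],
  ],
)

```text
clock: 42.95
tcp_pos: [0.4353, 0.1756, 0.1196]
orientation: [0.705, -0.057, 0.705, 0.057]
wrist_force: [0.1, -0.1, -0.0]
finger_gap: 0.0173
```

>>> send_rows(
  plan=[
    [1.2,0,0,0,0,0],
    [2.4,0,0,0,0,0],
    [3.6,0,0,0,0,0],
    [4.8,0,0,0,0,0],
    [6,0,0,0,0,0],
    [7.2,0,0,0,0,0],
    [8.4,0,0,0,0,0],
    [9.6,0,0,0,0,0],
    [10.8,0,0,0,0,0],
    [12,0,0,0,0,0],
  ],
)

```text
clock: 44.2
tcp_pos: [0.4351, 0.1755, 0.1072]
orientation: [0.705, -0.057, 0.705, 0.057]
wrist_force: [-0.8, -1.3, -0.9]
finger_gap: 0.0167
```

>>> send_rows(
  plan=[
    [0.4,0,0,0,0,0],
    [0.8,0,0,0,0,0],
    [1.2,0,0,0,0,0],
    [1.6,0,0,0,0,0],
    [2,0,0,0,0,0],
    [2.4,0,0,0,0,0],
    [2.8,0,0,0,0,0],
    [3.2,0,0,0,0,0],
    [3.6,0,0,0,0,0],
    [4,0,0,0,0,0],
  ],
)

```text
clock: 45.45
tcp_pos: [0.435, 0.1755, 0.1032]
orientation: [0.705, -0.057, 0.705, 0.057]
wrist_force: [-1.2, -0.4, -1.2]
finger_gap: 0.0171
```

Run:
```python
from h import *
s=cam("side"); crop(s,200,100,340,280,4,"pics/g2.png")
for i in range(3):
    st=get_state(); print(st["tcp_pos"].round(4),st["wrist_force"].round(2),st["ft_torque"].round(3),st["finger_gap"]);viewer.read_camera("side");
```

```text
[0.435  0.1755 0.1032] [ 0.53  0.16 -1.07] [ 0.009 -0.074 -0.056] 0.01704856777884152
[0.435  0.1755 0.1032] [ 0.72  0.19 -0.74] [0.026 0.018 0.019] 0.017148628595798125
[0.435  0.1755 0.1032] [ 0.56 -0.17 -1.09] [ 0.011 -0.035 -0.06 ] 0.01738654262090272
```

View pics/g2.png

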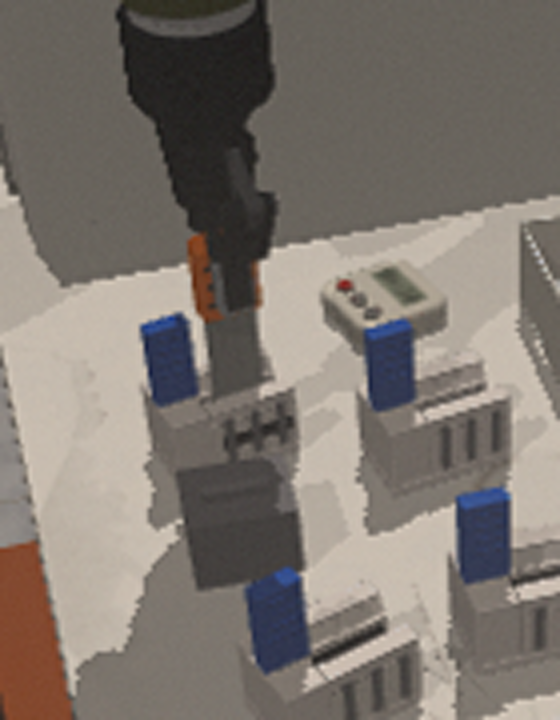

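A: no drag either, so worn. Blade in the gap at (237,370). Press its pin, draw up.

>>> send_rows(
  plan=[
    [1.5,0,0,0,0,0],
    [3,0,0,0,0,0],
    [4.5,0,0,0,0,0],
    [6,0,0,0,0,0],
    [7.5,0,0,0,0,0],
    [8.5,0,0,0,0,0],
    [9.5,0,0,0,0,0],
    [10.2,0,0,0,0,0],
    [10.9,0,0,0,0,0],
    [10.9,0,0,0,0,0],
  ],
)

```text
clock: 46.9
tcp_pos: [0.4353, 0.1755, 0.0933]
orientation: [0.705, -0.057, 0.705, 0.057]
wrist_force: [-1.8, -0.2, 9.2]
finger_gap: 0.0172
```

>>> send_rows(
  plan=[
    [-1.5,0,0,0,0,0],
    [-3,0,0,0,0,0],
    [-4,0,0,0,0,0],
    [-5,0,0,0,0,0],
    [-6,0,0,0,0,0],
    [-7,0,0,0,0,0],
    [-8,0,0,0,0,0],
    [-9,0,0,0,0,0],
    [-10,0,0,0,0,0],
    [-11,0,0,0,0,0],
  ],
)

```text
clock: 48.15
tcp_pos: [0.435, 0.1755, 0.1034]
orientation: [0.705, -0.057, 0.705, 0.057]
wrist_force: [-0.6, -0.2, -1.7]
finger_gap: 0.017
```

>>> send_rows(
  plan=[
    [-0.5,0,0,0,0,0],
    [-1,0,0,0,0,0],
    [-1.5,0,0,0,0,0],
    [-2,0,0,0,0,0],
    [-2.5,0,0,0,0,0],
    [-3,0,0,0,0,0],
    [-3.5,0,0,0,0,0],
    [-4,0,0,0,0,0],
    [-4.5,0,0,0,0,0],
    [-5,0,0,0,0,0],
  ],
)

```text
clock: 49.4
tcp_pos: [0.4351, 0.1755, 0.1084]
orientation: [0.705, -0.057, 0.705, 0.057]
wrist_force: [0.5, 0.7, -1.1]
finger_gap: 0.0172
```

>>> send_rows(
  plan=[
    [-8,0,0,0,0,0],
    [-20,0,0,0,0,0],
    [-36,0,0,0,0,0],
    [-56,0,0,0,0,0],
    [-76,0,0,0,0,0],
    [-90,-5,0,2,0,0],
    [-95,-20,-2,4,0,0],
    [-95,-40,-5,8,0,0],
    [-95,-60,-6,11,0,0],
    [-95,-70,-6,12.3,0,0],
  ],
)

```text
clock: 50.65
tcp_pos: [0.4401, 0.1039, 0.203]
orientation: [0.707, 0.02, 0.707, -0.02]
wrist_force: [0.6, -0.2, -0.1]
finger_gap: 0.0175
```

Run:
```python
from h import *
t=cam("top"); crop(t,150,180,370,330,3.3,"pics/h1t.png")
mv([.4138,.0797,.2031],-3.)
```

```text
from [0.4404 0.1035 0.2031] shift [-0.0, -25.2, -25.1] turn [[-0.3, -0.0, 0.1]] j6 0.11 clk 50.7
```

View pics/h1t.png

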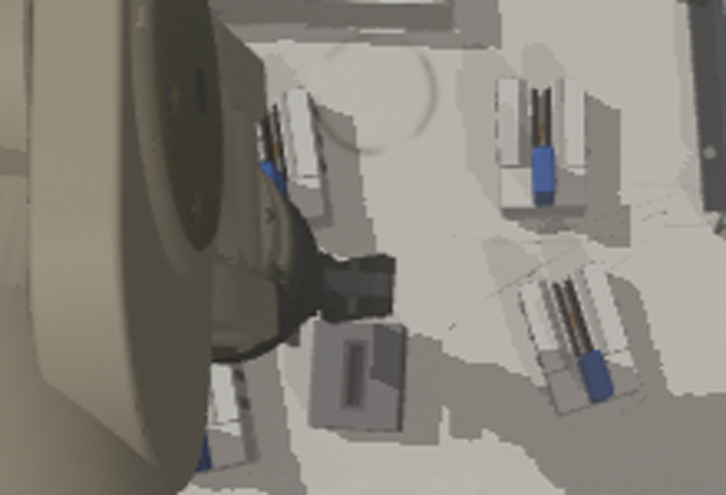

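Run:
```python
from h import *
t=cam("top"); d=t["frame"][275:315,238:278]; cv2.imwrite("pics/slot.png",cv2.resize(d,None,fx=14,fy=14,interpolation=cv2.INTER_CUBIC))
for c in [(346,342),(366,342),(362,409),(345,408),(354,375)]: print(c,onz(t,F(150,180,3.3,c),.045).round(4))
```

```text
(346, 342) [0.4313 0.0859 0.045 ]
(366, 342) [0.431  0.0746 0.045 ]
(362, 409) [0.3935 0.077  0.045 ]
(345, 408) [0.3942 0.0866 0.045 ]
(354, 375) [0.4126 0.0814 0.045 ]
```

View pics/slot.png

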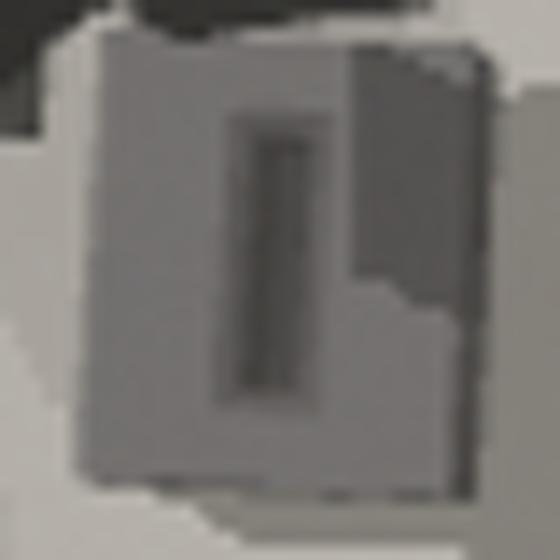

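Run:
```python
from h import *
mv([.4137,.0811,.145],-2.85)
```

```text
from [0.4403 0.1043 0.2031] shift [58.1, -24.6, -25.3] turn [[-0.4, -0.0, 0.0]] j6 0.11 clk 50.75
```

>>> send_rows(
  plan=[
    [0,-8,-8,0,0,0],
    [0,-16,-16,0,0,0],
    [0,-22,-22,-0.3,0,0],
    [0,-24.5,-25.3,-0.3,0,0],
    [4,-24.5,-25.3,-0.3,0,0],
    [16,-24.5,-25.3,-0.3,0,0],
    [32,-24.5,-25.3,-0.3,0,0],
    [48,-24.5,-25.3,-0.3,0,0],
    [58,-24.5,-25.3,-0.3,0,0],
    [58,-24.5,-25.3,-0.3,0,0],
  ],
)

```text
clock: 52.0
tcp_pos: [0.413, 0.0824, 0.1443]
orientation: [0.706, 0.017, 0.708, -0.017]
wrist_force: [-0.4, 0.7, -0.4]
finger_gap: 0.0173
```

Run:
```python
from h import *
s=cam("side"); crop(s,220,150,320,290,5,"pics/h2.png")
mv([.4137,.0811,.130],-2.85)
```

```text
from [0.4136 0.0824 0.145 ] shift [15.0, -1.3, 0.2] turn [[0.1, -0.1, 0.0]] j6 0.05 clk 52.05
```

View pics/h2.png

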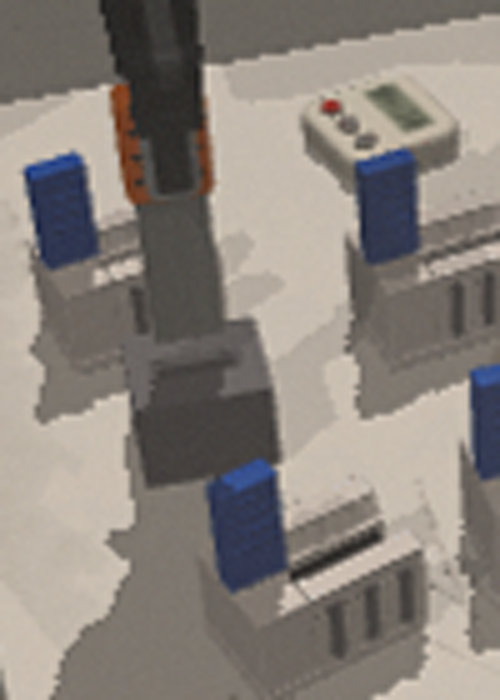

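>>> send_rows(
  plan=[
    [0,-0.8,0,0,0,0],
    [0,-1.3,0,0,0,0],
    [2,-1.3,0.1,0,0,0],
    [6,-1.3,0.1,0,0,0],
    [10,-1.3,0.1,0,0,0],
    [13,-1.3,0.1,0,0,0],
    [16,-1.3,0.1,0,0,0],
    [18,-1.3,0.1,0,0,0],
    [20,-1.3,0.1,0,0,0],
    [20,-1.3,0.1,0,0,0],
  ],
)

```text
clock: 53.3
tcp_pos: [0.4138, 0.081, 0.1253]
orientation: [0.707, 0.017, 0.707, -0.017]
wrist_force: [-0.6, -0.1, -1.7]
finger_gap: 0.0172
```

Run:
```python
from h import *
s=cam("side"); crop(s,220,150,320,290,5,"pics/h3.png")
for i in range(2):
    st=get_state(); print(st["tcp_pos"].round(4),st["wrist_force"].round(2),st["ft_torque"].round(3),st["finger_gap"]);viewer.read_camera("side");
```

```text
[0.4138 0.081  0.1253] [ 0.19  0.08 -0.88] [-0.063  0.043  0.017] 0.017476551728307897
[0.4138 0.081  0.1254] [-0.21  0.11 -1.33] [ 0.047 -0.041 -0.068] 0.01722214090753196
```

View pics/h3.png

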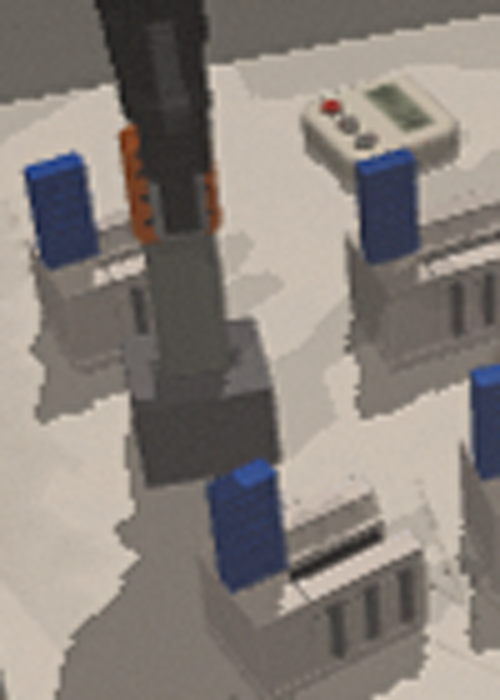

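>>> send_rows(
  plan=[
    [3,0,0,0,0,0],
    [7,0,0,0,0,0],
    [11,0,0,0,0,0],
    [15,0,0,0,0,0],
    [19,0,0,0,0,0],
    [23,0,0,0,0,0],
    [27,0,0,0,0,0],
    [30,0,0,0,0,0],
    [32,0,0,0,0,0],
    [32,0,0,0,0,0],
  ],
)

```text
clock: 54.7
tcp_pos: [0.4138, 0.081, 0.0934]
orientation: [0.707, 0.017, 0.707, -0.017]
wrist_force: [-0.5, 0.2, -1.2]
finger_gap: 0.0172
```

>>> send_rows(
  plan=[
    [0,0,0,0,0,0],
    [0,0,0,0,0,0],
    [0,0,0,0,0,0],
    [0,0,0,0,0,0],
    [0,0,0,0,0,0],
    [-5,0,0,0,0,0],
    [-15,0,0,0,0,0],
    [-35,0,0,0,0,0],
    [-60,0,0,0,0,0],
    [-85,0,0,0,0,0],
  ],
  claw=50,
)

```text
clock: 55.95
tcp_pos: [0.4139, 0.081, 0.1799]
orientation: [0.707, 0.017, 0.707, -0.017]
wrist_force: [0.5, -0.2, 0.1]
finger_gap: 0.0499
```

Run:
```python
from h import *
s=cam("side"); crop(s,220,150,320,290,5,"pics/h4.png")
mv([.4072,-.0531,.18],16)
```

```text
from [0.4157 0.0811 0.183 ] shift [2.9, -134.4, -2.0] turn [[-18.8, 0.3, 0.0]] j6 0.05 clk 56.0
```

View pics/h4.png

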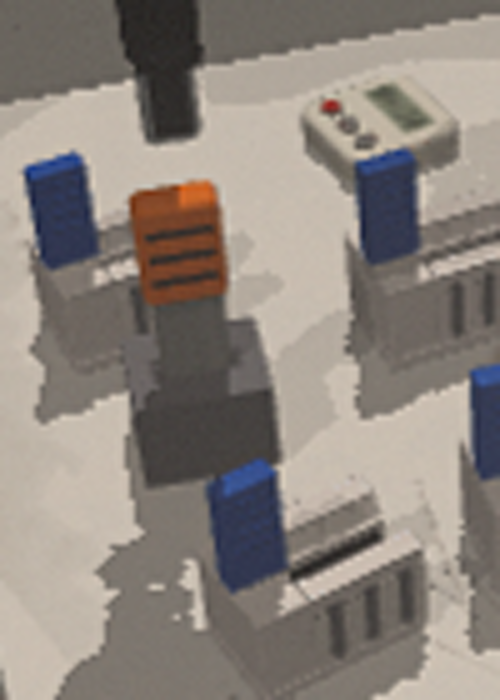

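Run:
```python
import cv2
im=cv2.imread("pics/top0.png")
cv2.imwrite("pics/tun.png",cv2.resize(im[110:260,345:430],None,fx=4,fy=4,interpolation=cv2.INTER_CUBIC))
cv2.imwrite("pics/tray.png",cv2.resize(im[95:195,155:300],None,fx=5,fy=5,interpolation=cv2.INTER_CUBIC))
im=cv2.imread("pics/side0.png")
cv2.imwrite("pics/tuns.png",cv2.resize(im[240:340,320:480],None,fx=5,fy=5,interpolation=cv2.INTER_CUBIC))
```

```text
(no output)
```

View pics/tun.png

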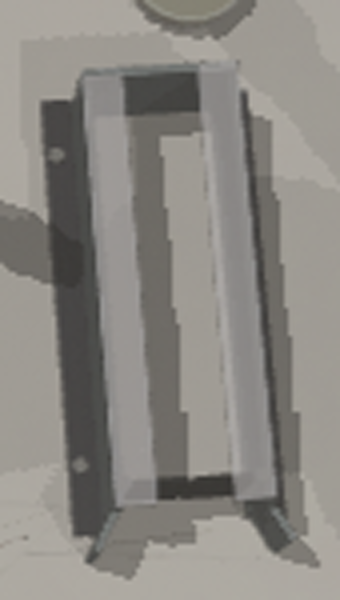

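View pics/tray.png

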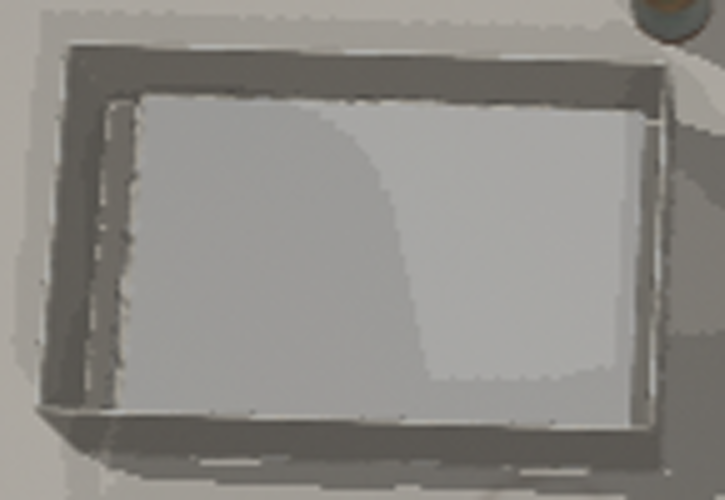

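View pics/tuns.png

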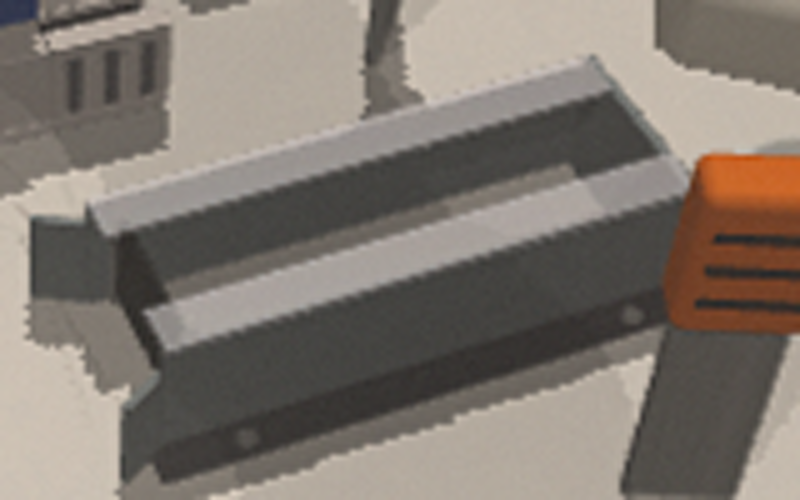

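Run:
```python
from h import *
t=cam("top");s=cam("side")
TM=dict(ML=(0,38,57),MR=(0,-38,57),FR=(215,-38,57),FL=(215,38,57),sML=(0,18,57),sMR=(0,-18,57))
P=dict(ML=(115,506),MR=(278,496),FR=(238,63),FL=(81,72),sML=(155,501),sMR=(243,498))
o,th,res=fitpose(t,{k:F(345,110,4,c) for k,c in P.items()},TM); print("tunnel top",o.round(4),round(th,2),res)
S=dict(ML=(88,206),MR=(170,352),FL=(590,57),sML=(105,238),sMR=(147,314))
o2,th2,res2=fitpose(s,{k:F(320,240,5,c) for k,c in S.items()},TM); print("tunnel side",o2.round(4),round(th2,2),res2)
print("tri ML",tri(t,F(345,110,4,P["ML"]),s,F(320,240,5,S["ML"])),"FL",tri(t,F(345,110,4,P["FL"]),s,F(320,240,5,S["FL"])))
YM=dict(TL=(117.5,-75,62),TR=(-117.5,-75,62),BR=(-117.5,75,62),BL=(117.5,75,62))
Y=dict(TL=(68,45),TR=(668,67),BR=(658,430),BL=(40,410))
A=[onz(t,F(155,95,5,c),.062).round(4) for c in Y.values()]; print(A)
print("tray",fitpose(t,{k:F(155,95,5,c) for k,c in Y.items()},YM))
```

```text
tunnel top [ 0.5152 -0.1764] 2.41 {'ML': [0.5, 0.8], 'MR': [0.6, 0.4], 'FR': [-1.8, -0.1], 'FL': [-1.7, 0.0], 'sML': [1.7, 2.0], 'sMR': [0.8, -3.2]}
tunnel side [ 0.5156 -0.1778] 2.58 {'ML': [0.3, -2.1], 'MR': [1.3, 1.6], 'FL': [-2.3, -0.8], 'sML': [0.1, 1.4], 'sMR': [0.6, -0.2]}
tri ML [ 0.51516764 -0.1382627   0.05260507] FL [ 0.72742937 -0.12958526  0.05537709]
[array([0.7811, 0.2505, 0.062 ]), array([0.7676, 0.0181, 0.062 ]), array([0.6228, 0.0237, 0.062 ]), array([0.6352, 0.2576, 0.062 ])]
tray (array([0.70168264, 0.13746792]), np.float64(87.00613604214476), {'TL': [-1.6, -0.4], 'TR': [-2.9, 1.9], 'BR': [2.2, -0.4], 'BL': [2.3, -1.1]})
```

Run:
```python
from h import *
t=cam("top");s=cam("side")
crop(t,170,190,370,330,4,"pics/i1t.png")
cv2.imwrite("pics/i1b.png",cv2.resize(t["frame"][255:311,303:343],None,fx=10,fy=10,interpolation=cv2.INTER_CUBIC))
```

View pics/i1t.png

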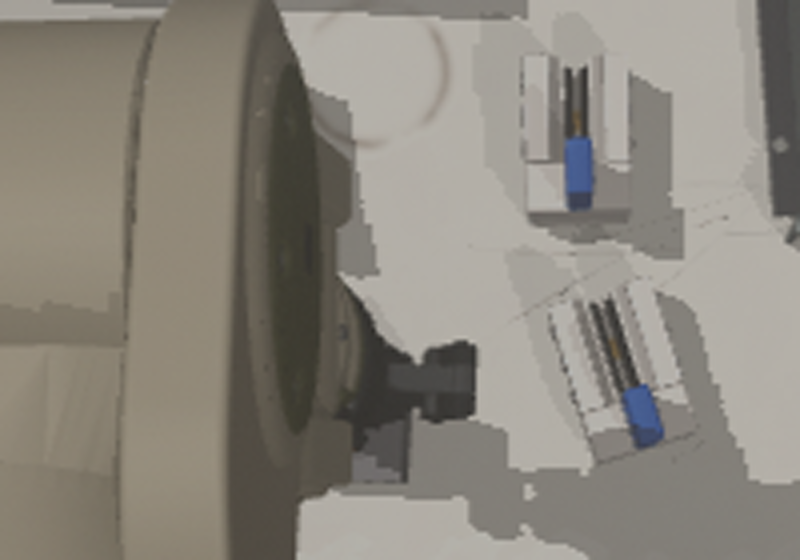

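View pics/i1b.png

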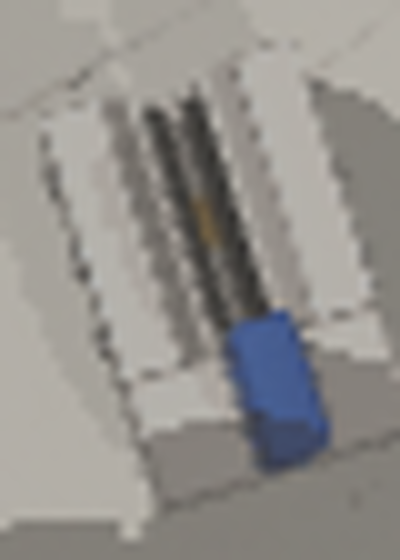

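>>> send_rows(
  plan=[
    [0,-8,0,-2,0,0],
    [0,-24,0,-4,0,0],
    [0,-44,0,-7,0,0],
    [0,-66,0,-10,0,0],
    [0,-88,0,-13,0,0],
    [0,-108,0,-16,0,0],
    [0,-123,0,-18,0,0],
    [0,-132,0,-18.8,0,0],
    [0,-134,0,-18.8,0,0],
    [0,-134,0,-18.8,0,0],
  ],
  claw=40,
  newtons=110,
)

```text
clock: 57.45
tcp_pos: [0.4072, -0.0525, 0.1781]
orientation: [0.7, -0.098, 0.7, 0.099]
wrist_force: [-0.2, 0.9, 0.1]
finger_gap: 0.0398
```

Run:
```python
from h import *
mv([.4070,-.0534,.066],16)
```

```text
from [ 0.4072 -0.0525  0.1781] shift [112.1, -0.8, -0.4] turn [[0.0, -0.0, -0.0]] j6 -0.6 clk 57.45
```

>>> send_rows(
  plan=[
    [8,-0.8,-0.4,0,0,0],
    [24,-0.8,-0.4,0,0,0],
    [42,-0.8,-0.4,0,0,0],
    [62,-0.8,-0.4,0,0,0],
    [80,-0.8,-0.4,0,0,0],
    [94,-0.8,-0.4,0,0,0],
    [104,-0.8,-0.4,0,0,0],
    [110,-0.8,-0.4,0,0,0],
    [112,-0.8,-0.4,0,0,0],
    [112,-0.8,-0.4,0,0,0],
  ],
)

```text
clock: 58.7
tcp_pos: [0.4074, -0.0537, 0.0666]
orientation: [0.7, -0.099, 0.7, 0.099]
wrist_force: [-0.0, 0.4, 0.5]
finger_gap: 0.0401
```

>>> send_rows(
  plan=[
    [0,0,0,0,0,0],
    [0,0,0,0,0,0],
    [0,0,0,0,0,0],
    [0,0,0,0,0,0],
    [0,0,0,0,0,0],
    [0,0,0,0,0,0],
    [0,0,0,0,0,0],
    [0,0,0,0,0,0],
    [0,0,0,0,0,0],
    [0,0,0,0,0,0],
  ],
  claw=3,
)

```text
clock: 59.95
tcp_pos: [0.4073, -0.0535, 0.0667]
orientation: [0.7, -0.099, 0.7, 0.099]
wrist_force: [-1.3, 3.2, 5.9]
finger_gap: 0.011
```

Run:
```python
from h import *
s=cam("side"); crop(s,220,150,340,310,4.5,"pics/j1.png")
st=get_state(); print(st["tcp_pos"].round(4),st["wrist_force"].round(2),st["ft_torque"].round(3),st["finger_gap"])
im=cv2.imread("pics/top0.png")
t=cam("top")
for p in [(410,330),(478,318)]: print(onz(t,p,.008).round(3))
```

```text
[ 0.4073 -0.0535  0.0667] [-0.75  3.34  6.23] [ 0.58   0.214 -0.015] 0.01028849464777494
[ 0.339 -0.207  0.008]
[ 0.359 -0.338  0.008]
```

View pics/j1.png

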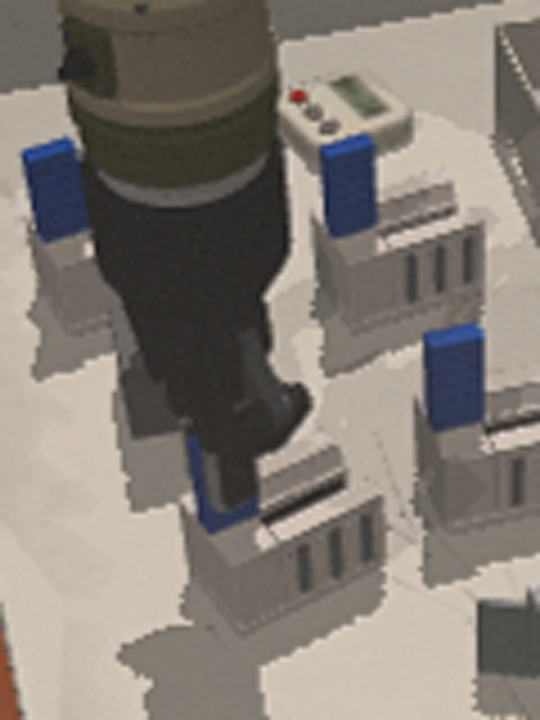

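Run:
```python
from h import *
o=np.array([.5154,-.1768]);th=np.radians(2.45);e=np.array([np.cos(th),np.sin(th)])
for x in(-.095,-.06,.065): print(x,o+x*e)
mv([*(o-.095*e),.0727],2.45)
```

```text
-0.095 [ 0.42048684 -0.18086102]
-0.06 [ 0.45545485 -0.17936485]
0.065 [ 0.58034058 -0.17402141]
from [ 0.4073 -0.0535  0.0667] shift [-6.0, -126.1, -22.5] turn [[13.6, 0.0, -0.0]] j6 -0.61 clk 60.05
```

>>> send_rows(
  plan=[
    [-2,0,0,0,0,0],
    [-5,0,0,0,0,0],
    [-8,0,0,0,0,0],
    [-8,-8,-1,1,0,0],
    [-8,-24,-4,3,0,0],
    [-8,-46,-8,5,0,0],
    [-8,-70,-12,8,0,0],
    [-8,-94,-17,10.5,0,0],
    [-8,-114,-20,12.5,0,0],
    [-8,-126,-22.5,13.6,0,0],
  ],
)

```text
clock: 61.3
tcp_pos: [0.4206, -0.1828, 0.0743]
orientation: [0.707, -0.014, 0.707, 0.014]
wrist_force: [0.4, -0.2, -10.2]
finger_gap: 0.0106
```

Run:
```python
from h import *
s=cam("side");t=cam("top")
cv2.imwrite("pics/j2.png",cv2.resize(s["frame"][190:370,240:420],None,fx=4,fy=3.3))
crop(t,300,180,460,330,4,"pics/j2t.png")
st=get_state(); print(st["tcp_pos"].round(4),st["wrist_force"].round(2),st["ft_torque"].round(3),st["finger_gap"])
```

```text
[ 0.4207 -0.1826  0.0744] [ 0.35  0.35 -8.69] [-0.025  0.106  0.059] 0.010542011447498717
```

View pics/j2.png

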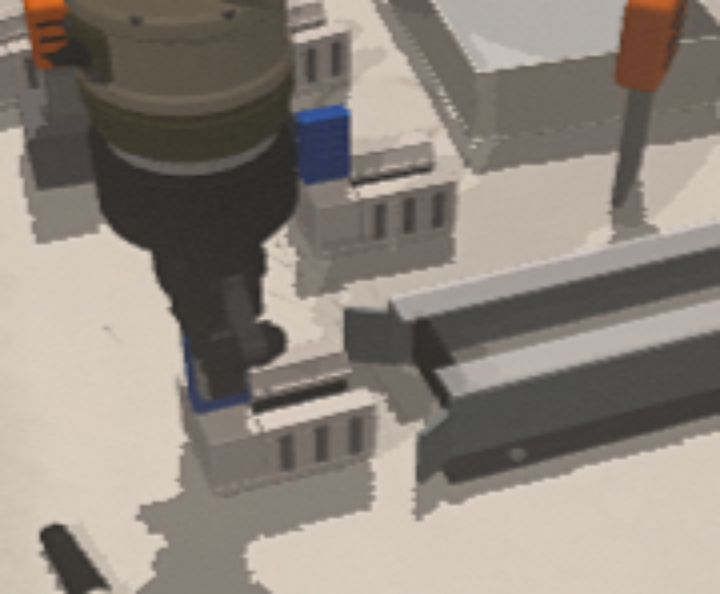

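View pics/j2t.png

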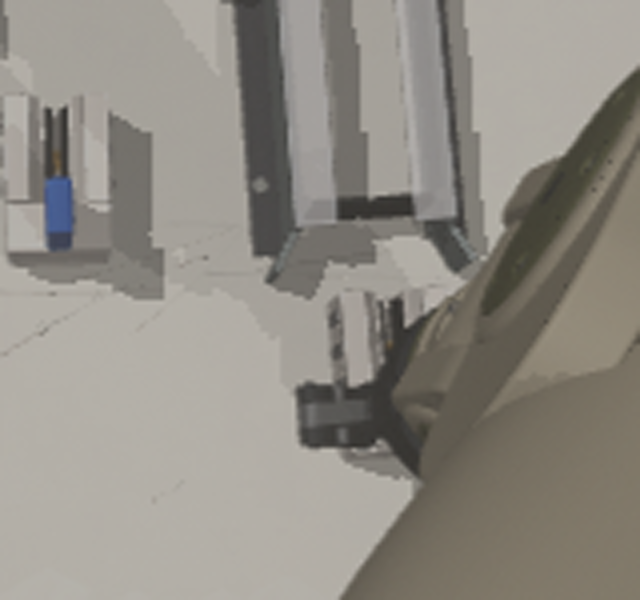

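>>> send_rows(
  plan=[
    [2,1,0,0,0,0],
    [5,1.8,0,0,0,0],
    [7.3,1.8,0,0,0,0],
    [7.3,1.8,3,0,0,0],
    [7.3,1.8,10,0,0,0],
    [7.3,1.8,19,0,0,0],
    [7.3,1.8,28,0,0,0],
    [7.3,1.8,37,0,0,0],
    [7.3,1.8,46,0,0,0],
    [7.3,1.8,52,0,0,0],
  ],
)

```text
clock: 62.65
tcp_pos: [0.471, -0.1768, 0.0671]
orientation: [0.706, -0.015, 0.708, 0.015]
wrist_force: [-6.9, -0.4, -2.6]
finger_gap: 0.0105
```

Run:
```python
from h import *
s=cam("side");t=cam("top")
cv2.imwrite("pics/j3.png",cv2.resize(s["frame"][190:370,260:440],None,fx=4,fy=3.3))
crop(t,340,180,460,300,4.5,"pics/j3t.png")
st=get_state(); print(st["tcp_pos"].round(4),st["wrist_force"].round(2),st["ft_torque"].round(3),st["finger_gap"])
o=np.array([.5154,-.1768]);th=np.radians(2.45);e=np.array([np.cos(th),np.sin(th)])
mv([*(o+.066*e),.067],2.45)
```

```text
[ 0.4723 -0.1769  0.067 ] [-2.09 -0.91 -7.23] [-0.104  0.63  -0.012] 0.010634976352805251
from [ 0.4723 -0.1769  0.067 ] shift [-0.1, -1.7, 109.0] turn [[-0.0, -0.1, 0.0]] j6 -0.56 clk 62.75
```

View pics/j3.png

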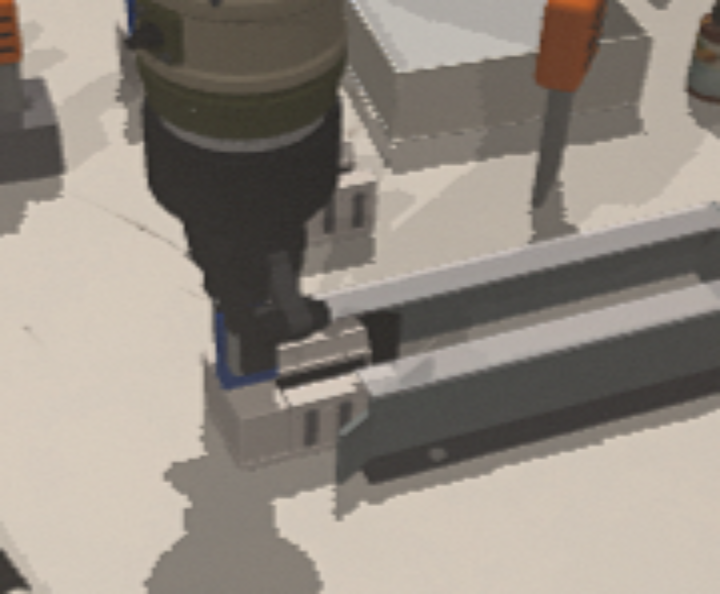

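View pics/j3t.png

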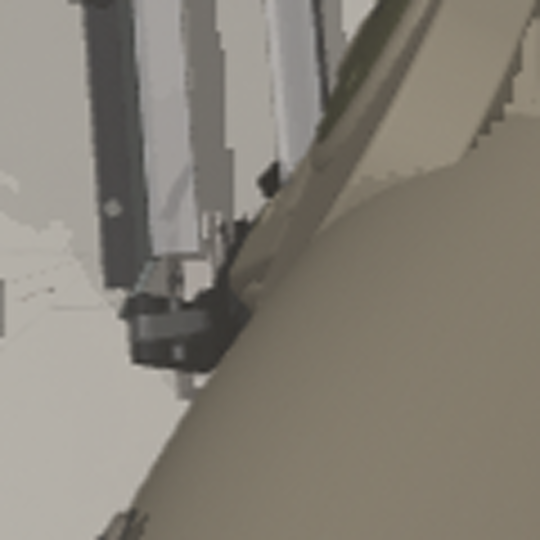

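>>> send_rows(
  plan=[
    [0,-0.5,4,0,0,0],
    [0,-1,10,0,0,0],
    [0,-1.5,17,0,0,0],
    [0,-1.7,24,0,0,0],
    [0,-1.7,31,0,0,0],
    [0,-1.7,38,0,0,0],
    [0,-1.7,45,0,0,0],
    [0,-1.7,52,0,0,0],
    [0,-1.7,59,0,0,0],
    [0,-1.7,65,0,0,0],
  ],
)

```text
clock: 64.0
tcp_pos: [0.5377, -0.1759, 0.0671]
orientation: [0.707, -0.015, 0.707, 0.015]
wrist_force: [-1.0, 0.5, -9.7]
finger_gap: 0.0105
```

Run:
```python
from h import *
s=cam("side")
cv2.imwrite("pics/j4.png",cv2.resize(s["frame"][190:370,300:480],None,fx=4,fy=3.3))
st=get_state(); print(st["tcp_pos"].round(4),st["wrist_force"].round(2),st["ft_torque"].round(3),st["finger_gap"])
o=np.array([.5154,-.1768]);th=np.radians(2.45);e=np.array([np.cos(th),np.sin(th)])
mv([*(o+.066*e),.067],2.45)
```

```text
[ 0.5387 -0.176   0.0671] [ 1.06 -0.23 -9.02] [-0.118  0.044  0.018] 0.010444459821139899
from [ 0.5387 -0.176   0.0671] shift [0.2, 0.2, 42.7] turn [[-0.0, 0.1, 0.0]] j6 -0.5 clk 64.05
```

View pics/j4.png

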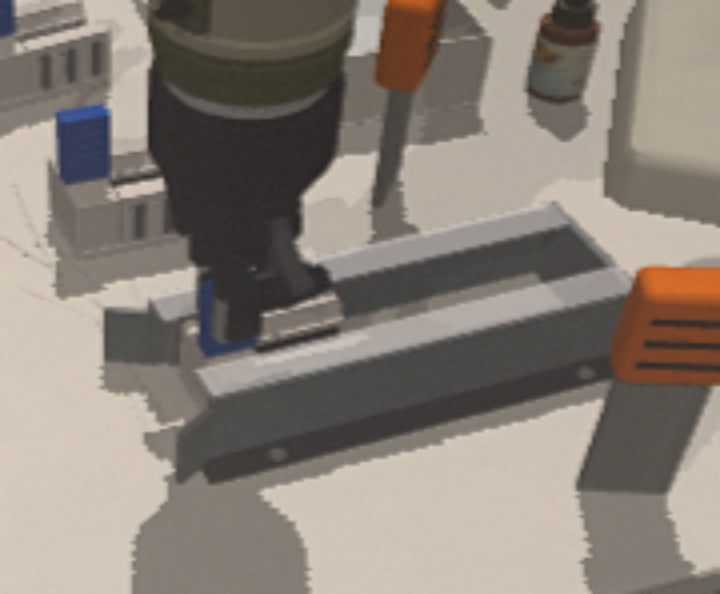

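>>> send_rows(
  plan=[
    [0,0,5,0,0,0],
    [0,0,12,0,0,0],
    [0,0,19,0,0,0],
    [0,0,26,0,0,0],
    [0,0,33,0,0,0],
    [0,0,39,0,0,0],
    [0,0,43,0,0,0],
    [0,0,45,0,0,0],
    [1,0,45,0,0,0],
    [1.3,0,45,0,0,0],
  ],
)

```text
clock: 65.3
tcp_pos: [0.5825, -0.174, 0.0668]
orientation: [0.707, -0.015, 0.706, 0.015]
wrist_force: [-1.8, 1.9, 0.2]
finger_gap: 0.0105
```

Run:
```python
from h import *
s=cam("side")
cv2.imwrite("pics/j5.png",cv2.resize(s["frame"][190:370,300:480],None,fx=4,fy=3.3))
st=get_state(); print(st["tcp_pos"].round(4),st["wrist_force"].round(2),st["ft_torque"].round(3),st["finger_gap"])
```

```text
[ 0.5825 -0.174   0.0668] [-1.94  2.05 -1.1 ] [ 0.347  0.368 -0.012] 0.010109313304701188
```

View pics/j5.png

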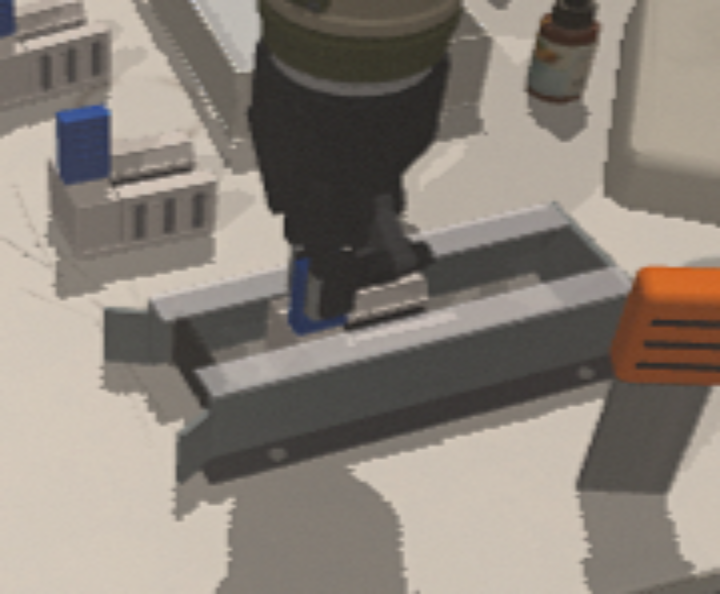

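>>> send_rows(
  plan=[
    [0,0,0,0,0,0],
    [0,0,0,0,0,0],
    [0,0,0,0,0,0],
    [-4,0,0,0,0,0],
    [-14,0,0,0,0,0],
    [-30,0,0,0,0,0],
    [-50,0,0,0,0,0],
    [-70,0,-4,0,0,0],
    [-85,8,-12,0,0,0],
    [-90,25,-22,0,0,0],
  ],
  claw=40,
)

```text
clock: 66.6
tcp_pos: [0.5592, -0.1498, 0.1573]
orientation: [0.708, -0.015, 0.706, 0.014]
wrist_force: [0.7, 0.1, -0.0]
finger_gap: 0.04
```

Run:
```python
from h import *
s=cam("side");t=cam("top")
crop(s,230,150,480,340,3,"pics/k1.png"); crop(t,170,90,430,330,2.4,"pics/k1t.png")
mv([.5186,-.0272,.15],-.4)
```

```text
from [ 0.5577 -0.1478  0.1565] shift [6.6, 122.3, -33.8] turn [[2.9, -0.0, -0.0]] j6 -0.44 clk 66.7
```

View pics/k1.png

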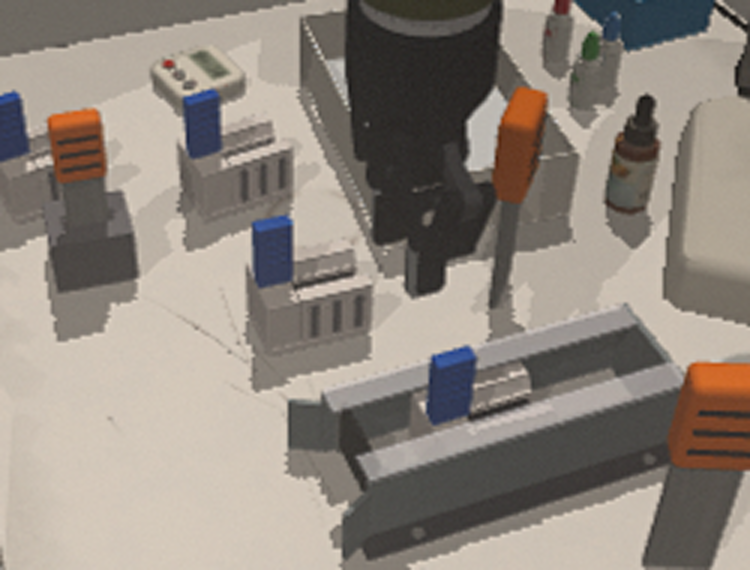

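View pics/k1t.png

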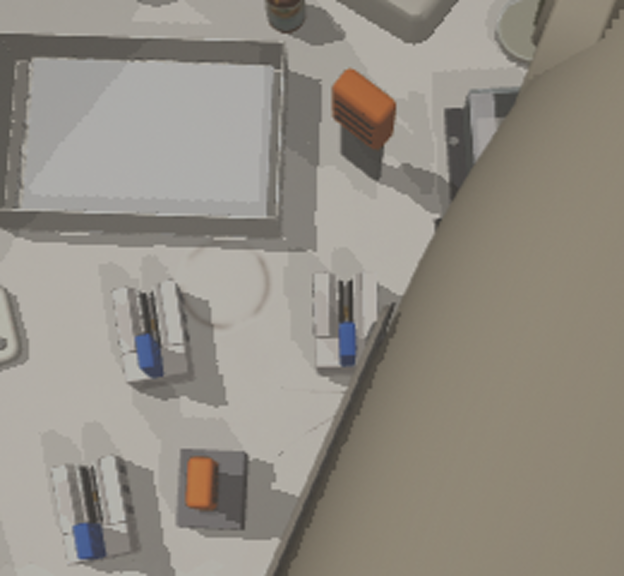

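>>> send_rows(
  plan=[
    [0,10,-4,0.5,0,0],
    [0,28,-10,1,0,0],
    [0,50,-16,1.5,0,0],
    [0,74,-22,2,0,0],
    [0,96,-28,2.5,0,0],
    [0,112,-32,2.9,0,0],
    [0,120,-33.8,2.9,0,0],
    [0,122,-33.8,2.9,0,0],
    [0,122,-33.8,2.9,0,0],
    [10,122,-33.8,2.9,0,0],
  ],
)

```text
clock: 67.95
tcp_pos: [0.5211, -0.0302, 0.1461]
orientation: [0.708, 0.003, 0.706, -0.003]
wrist_force: [0.4, -0.1, -0.4]
finger_gap: 0.0397
```

Run:
```python
from h import *
mv([.5186,-.0272,.066],-.4)
```

```text
from [ 0.5211 -0.0302  0.1461] shift [80.1, 3.1, -2.7] turn [[-0.1, 0.1, 0.0]] j6 -0.2 clk 67.95
```

>>> send_rows(
  plan=[
    [0,2.5,-2.2,0,0,0],
    [0,2.5,-2.2,0,0,0],
    [0,2.5,-2.2,0,0,0],
    [4,2.5,-2.2,0,0,0],
    [10,2.5,-2.2,0,0,0],
    [14,2.5,-2.2,0,0,0],
    [16,2.5,-2.2,0,0,0],
    [16,2.5,-2.2,0,0,0],
    [16,2.5,-2.2,0,0,0],
    [16,2.5,-2.2,0,0,0],
  ],
)

```text
clock: 69.2
tcp_pos: [0.5182, -0.027, 0.1299]
orientation: [0.707, 0.003, 0.707, -0.003]
wrist_force: [-1.0, 0.7, 1.1]
finger_gap: 0.0401
```

Run:
```python
from h import *
s=cam("side"); crop(s,270,150,400,300,4,"pics/k2.png")
mv([.5186,-.0272,.066],-.4)
```

```text
from [ 0.5182 -0.027   0.13  ] shift [64.0, -0.1, 0.4] turn [[-0.1, 0.0, 0.0]] j6 -0.2 clk 69.25
```

View pics/k2.png

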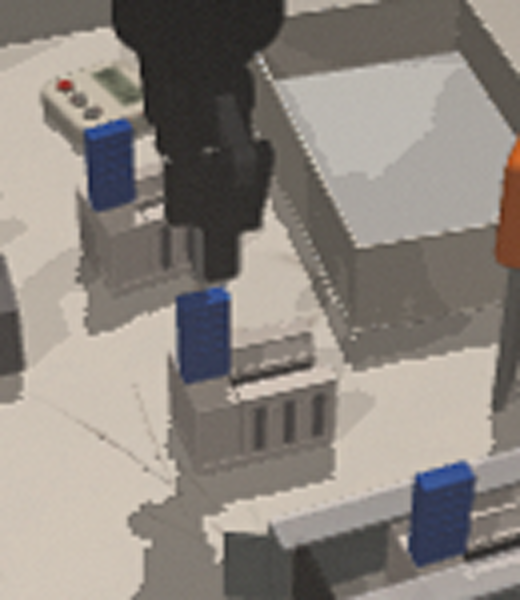

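>>> send_rows(
  plan=[
    [6,0,0.3,0,0,0],
    [16,0,0.3,0,0,0],
    [28,0,0.3,0,0,0],
    [40,0,0.3,0,0,0],
    [50,0,0.3,0,0,0],
    [58,0,0.3,0,0,0],
    [63,0,0.3,0,0,0],
    [64,0,0.3,0,0,0],
    [64,0,0.3,0,0,0],
    [64,0,0.3,0,0,0],
  ],
)

```text
clock: 70.5
tcp_pos: [0.5186, -0.0271, 0.0662]
orientation: [0.707, 0.003, 0.707, -0.003]
wrist_force: [0.8, 0.0, -0.3]
finger_gap: 0.04
```

>>> send_rows(
  plan=[
    [0,0,0,0,0,0],
    [0,0,0,0,0,0],
    [0,0,0,0,0,0],
    [0,0,0,0,0,0],
    [0,0,0,0,0,0],
    [0,0,0,0,0,0],
    [0,0,0,0,0,0],
    [0,0,0,0,0,0],
    [-2,0,0,0,0,0],
    [-6,0,0,0,0,0],
  ],
  claw=3,
)

```text
clock: 71.75
tcp_pos: [0.5161, -0.0271, 0.07]
orientation: [0.705, 0.003, 0.709, -0.003]
wrist_force: [-0.2, -0.4, -10.7]
finger_gap: 0.0107
```

Run:
```python
from h import *
st=get_state(); print(st["tcp_pos"].round(4),st["wrist_force"].round(2),st["ft_torque"].round(3),st["finger_gap"])
o=np.array([.5154,-.1768]);th=np.radians(2.45);e=np.array([np.cos(th),np.sin(th)])
mv([*(o-.095*e),.075],2.45)
```

```text
[ 0.5161 -0.0271  0.07  ] [ -0.17  -0.42 -10.71] [ 0.032  0.171 -0.004] 0.010672108978412902
from [ 0.5161 -0.0271  0.07  ] shift [-4.5, -154.6, -94.3] turn [[-2.9, -0.3, 0.0]] j6 -0.2 clk 71.75
```

>>> send_rows(
  plan=[
    [-3,0,-6,0,0,0],
    [-4,0,-20,0,0,0],
    [-4,0,-38,-0.5,0,0],
    [-4,-2,-56,-1,0,0],
    [-4,-12,-72,-1.5,0,0],
    [-4,-28,-84,-2,0,0],
    [-4,-50,-92,-2.9,0,0],
    [-4,-74,-94.3,-2.9,0,0],
    [-4,-98,-94.3,-2.9,0,0],
    [-4,-120,-94.3,-2.9,0,0],
  ],
)

```text
clock: 73.0
tcp_pos: [0.4216, -0.1467, 0.0758]
orientation: [0.707, -0.015, 0.707, 0.015]
wrist_force: [-0.5, -0.7, -8.8]
finger_gap: 0.011
```

Run:
```python
from h import *
o=np.array([.5154,-.1768]);th=np.radians(2.45);e=np.array([np.cos(th),np.sin(th)])
mv([*(o-.095*e),.068],2.45)
```

```text
from [ 0.4216 -0.1467  0.0758] shift [7.8, -34.1, -2.6] turn [[-0.0, -0.0, 0.0]] j6 -0.56 clk 73.0
```

>>> send_rows(
  plan=[
    [0,-14,-1,0,0,0],
    [0,-26,-1,0,0,0],
    [0,-32,-1,0,0,0],
    [0,-34,-1,0,0,0],
    [0,-34,-1,0,0,0],
    [2,-34,-1,0,0,0],
    [5,-34,-1,0,0,0],
    [7,-34,-1,0,0,0],
    [7.5,-34,-1,0,0,0],
    [7.5,-34,-1,0,0,0],
  ],
)

```text
clock: 74.25
tcp_pos: [0.4235, -0.1802, 0.0682]
orientation: [0.707, -0.015, 0.707, 0.015]
wrist_force: [0.1, 0.6, -8.7]
finger_gap: 0.0107
```

Run:
```python
from h import *
s=cam("side")
cv2.imwrite("pics/k3.png",cv2.resize(s["frame"][190:370,240:420],None,fx=4,fy=3.3))
st=get_state(); print(st["wrist_force"].round(2),st["ft_torque"].round(3),st["finger_gap"])
o=np.array([.5154,-.1768]);th=np.radians(2.45);e=np.array([np.cos(th),np.sin(th)])
mv([*(o-.040*e),.067],2.45)
mv([*(o+.066*e),.067],2.45)
```

```text
[-0.67 -0.1  -8.62] [-0.001  0.181  0.025] 0.010299941597382692
from [ 0.4235 -0.1803  0.0683] shift [1.3, -0.4, 51.9] turn [[-0.0, 0.0, 0.0]] j6 -0.62 clk 74.3
from [ 0.4235 -0.1803  0.0683] shift [1.3, -0.4, 157.9] turn [[-0.0, 0.0, 0.0]] j6 -0.62 clk 74.3
```

View pics/k3.png

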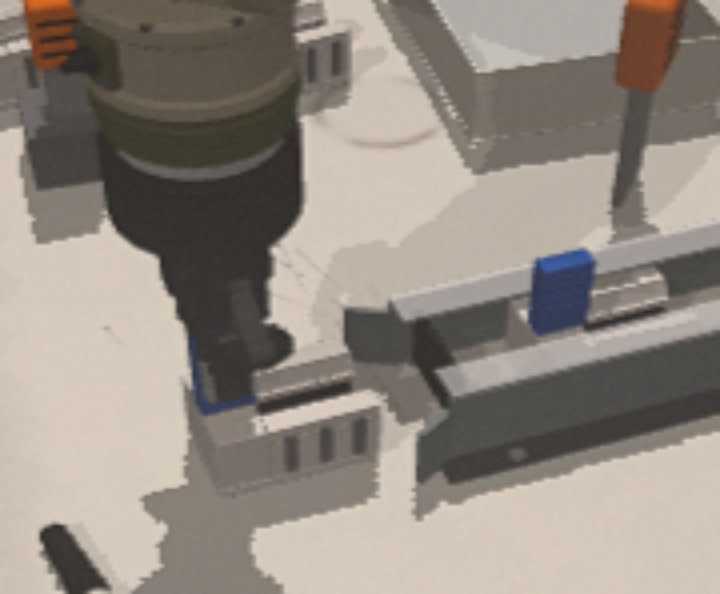

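>>> send_rows(
  plan=[
    [0.5,-0.3,3,0,0,0],
    [1,-0.3,9,0,0,0],
    [1.2,-0.3,16,0,0,0],
    [1.2,-0.3,23,0,0,0],
    [1.2,-0.3,30,0,0,0],
    [1.2,-0.3,37,0,0,0],
    [1.2,-0.3,44,0,0,0],
    [1.2,-0.3,51,0,0,0],
    [1.2,-0.3,58,0,0,0],
    [1.2,-0.3,65,0,0,0],
  ],
)

```text
clock: 75.55
tcp_pos: [0.4893, -0.178, 0.0672]
orientation: [0.707, -0.015, 0.707, 0.015]
wrist_force: [-1.0, 0.9, -9.7]
finger_gap: 0.0108
```

Run:
```python
from h import *
o=np.array([.5154,-.1768]);th=np.radians(2.45);e=np.array([np.cos(th),np.sin(th)])
mv([*(o+.066*e),.067],2.45)
```

```text
from [ 0.4893 -0.178   0.0672] shift [0.3, 0.1, 92.1] turn [[-0.0, 0.0, 0.0]] j6 -0.55 clk 75.55
```

>>> send_rows(
  plan=[
    [0,0,6,0,0,0],
    [0,0,12,0,0,0],
    [0,0,18,0,0,0],
    [0,0,24,0,0,0],
    [0,0,30,0,0,0],
    [0,0,36,0,0,0],
    [0,0,42,0,0,0],
    [0,0,48,0,0,0],
    [0,0,54,0,0,0],
    [0,0,60,0,0,0],
  ],
)

```text
clock: 76.8
tcp_pos: [0.5455, -0.1749, 0.0667]
orientation: [0.705, -0.015, 0.709, 0.015]
wrist_force: [-9.3, -0.2, -2.4]
finger_gap: 0.0105
```

Run:
```python
from h import *
s=cam("side")
cv2.imwrite("pics/k4.png",cv2.resize(s["frame"][190:370,310:490],None,fx=4,fy=3.3))
st=get_state(); print(st["wrist_force"].round(2),st["ft_torque"].round(3),st["finger_gap"])
o=np.array([.5154,-.1768]);th=np.radians(2.45);e=np.array([np.cos(th),np.sin(th)])
mv([*(o+.066*e),.067],2.45)
```

```text
[-5.07 -0.42 -8.42] [-5.600e-02  1.342e+00 -1.000e-03] 0.01033749556628193
from [ 0.5468 -0.175   0.0667] shift [-0.4, -0.5, 34.5] turn [[-0.0, -0.2, -0.0]] j6 -0.49 clk 76.85
```

View pics/k4.png

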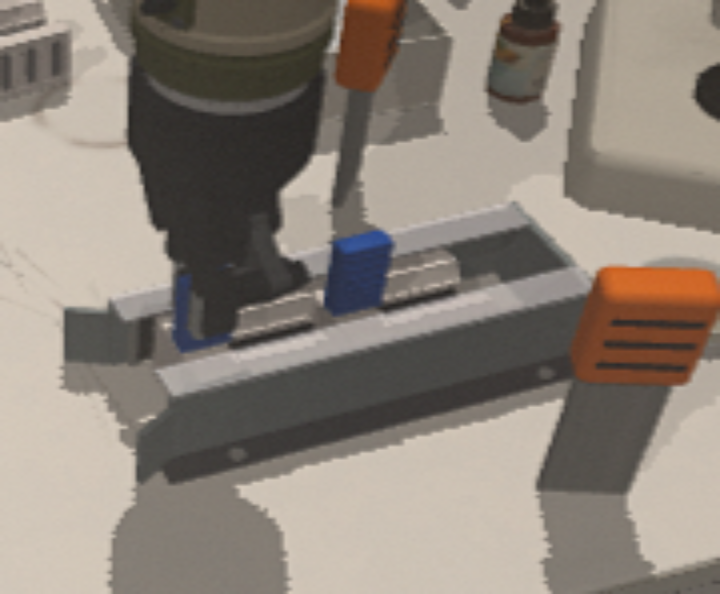

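>>> send_rows(
  plan=[
    [0,0,5,0,0,0],
    [0,0,10,0,0,0],
    [0,0,15,0,0,0],
    [0,0,20,0,0,0],
    [0,0,25,0,0,0],
    [0,0,29,0,0,0],
    [0,0,32,0,0,0],
    [0,0,34,0,0,0],
    [0,0,34.5,0,0,0],
    [0,0,34.5,0,0,0],
  ],
)

```text
clock: 78.1
tcp_pos: [0.5802, -0.1736, 0.0667]
orientation: [0.705, -0.015, 0.709, 0.015]
wrist_force: [-8.5, 0.1, -4.2]
finger_gap: 0.0106
```

Run:
```python
from h import *
s=cam("side")
cv2.imwrite("pics/k5.png",cv2.resize(s["frame"][190:370,310:490],None,fx=4,fy=3.3))
st=get_state(); print(st["wrist_force"].round(2),st["ft_torque"].round(3),st["finger_gap"])
o=np.array([.5154,-.1768]);th=np.radians(2.45);e=np.array([np.cos(th),np.sin(th)])
mv([*(o+.066*e),.067],2.45)
```

```text
[-7.97 -0.56 -3.4 ] [-0.089  1.781 -0.035] 0.010219026287964018
from [ 0.5802 -0.1735  0.0666] shift [-0.4, -0.5, 1.1] turn [[-0.1, -0.3, -0.0]] j6 -0.46 clk 78.15
```

View pics/k5.png

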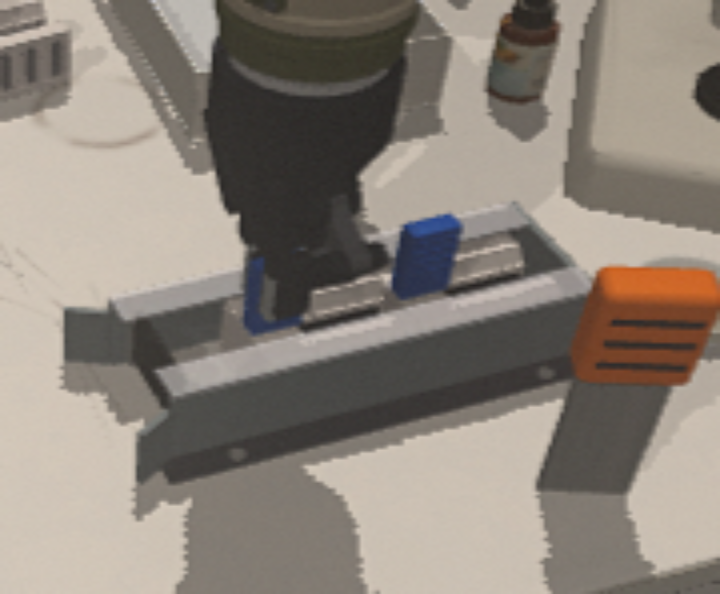

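>>> send_rows(
  plan=[
    [0.8,0,0,0,0,0],
    [0.8,0,0,0,0,0],
    [0.8,0,0,0,0,0],
    [0.8,0,0,0,0,0],
    [-5,0,0,0,0,0],
    [-18,0,0,0,0,0],
    [-36,0,0,0,0,0],
    [-56,0,-2,0,0,0],
    [-76,0,-12,0,0,0],
    [-90,10,-26,0,0,0],
  ],
  claw=40,
)

```text
clock: 79.4
tcp_pos: [0.5565, -0.1655, 0.159]
orientation: [0.708, -0.015, 0.706, 0.014]
wrist_force: [-0.2, 1.5, 0.1]
finger_gap: 0.0398
```

Run:
```python
from h import *
s=cam("side");t=cam("top")
cv2.imwrite("pics/k6.png",cv2.resize(s["frame"][190:370,310:490],None,fx=4,fy=3.3))
cv2.imwrite("pics/c6.png",np.hstack([cv2.resize(t["frame"][200:256,213:253],None,fx=10,fy=10,interpolation=cv2.INTER_CUBIC),cv2.resize(t["frame"][262:318,187:227],None,fx=10,fy=10,interpolation=cv2.INTER_CUBIC)]))
mv([.5127,.1238,.15],8.1)
```

```text
from [ 0.556  -0.1647  0.1598] shift [9.4, 290.1, -31.0] turn [[-5.7, 0.1, 0.1]] j6 -0.47 clk 79.5
```

View pics/k6.png

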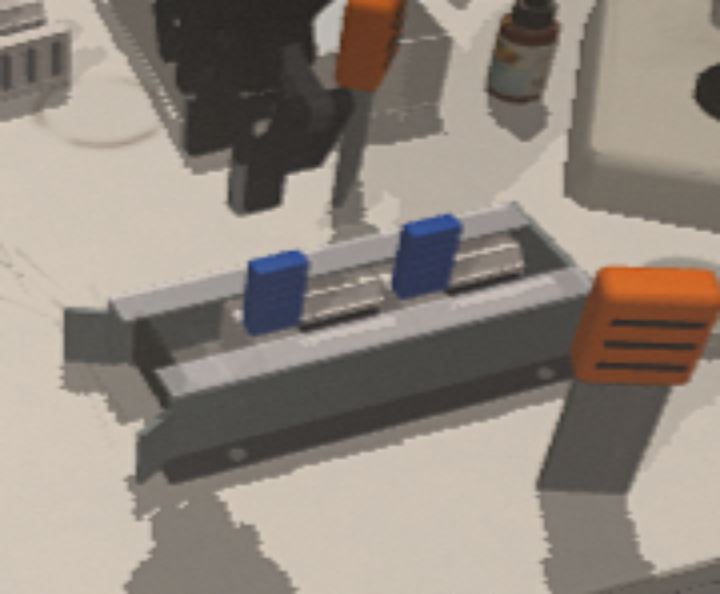

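View pics/c6.png

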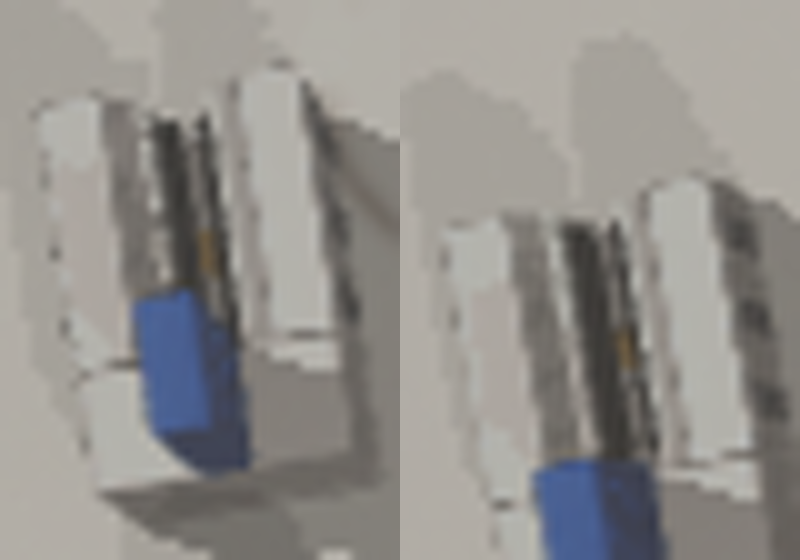

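>>> send_rows(
  plan=[
    [0,12,-1,-0.5,0,0],
    [0,36,-4,-1,0,0],
    [0,70,-8,-2,0,0],
    [0,110,-12,-3,0,0],
    [0,150,-16,-4,0,0],
    [0,190,-20,-5,0,0],
    [3,230,-25,-5.7,0,0],
    [6,264,-28,-5.7,0,0],
    [9,284,-31,-5.7,0,0],
    [9,290,-31,-5.7,0,0],
  ],
)

```text
clock: 80.75
tcp_pos: [0.5116, 0.1257, 0.1472]
orientation: [0.705, -0.051, 0.706, 0.051]
wrist_force: [-0.1, 0.6, 0.9]
finger_gap: 0.0398
```

>>> send_rows(
  plan=[
    [0,0,0,0,0,0],
    [0,0,0,0,0,0],
    [0,0,0,0,0,0],
    [0,0,0,0,0,0],
    [3,0,0,0,0,0],
    [9,0,0,0,0,0],
    [15,0,0,0,0,0],
    [18,0,0,0,0,0],
    [18,0,0,0,0,0],
    [18,0,0,0,0,0],
  ],
)

```text
clock: 82.0
tcp_pos: [0.5133, 0.1235, 0.1302]
orientation: [0.705, -0.05, 0.705, 0.05]
wrist_force: [0.1, 0.5, 0.1]
finger_gap: 0.0402
```

Run:
```python
from h import *
s=cam("side"); crop(s,220,130,350,280,4,"pics/l1.png")
mv([.5127,.1238,.066],8.1)
```

```text
from [0.5134 0.1236 0.1302] shift [64.2, 0.3, -0.6] turn [[0.0, 0.0, 0.0]] j6 -0.06 clk 82.05
```

View pics/l1.png

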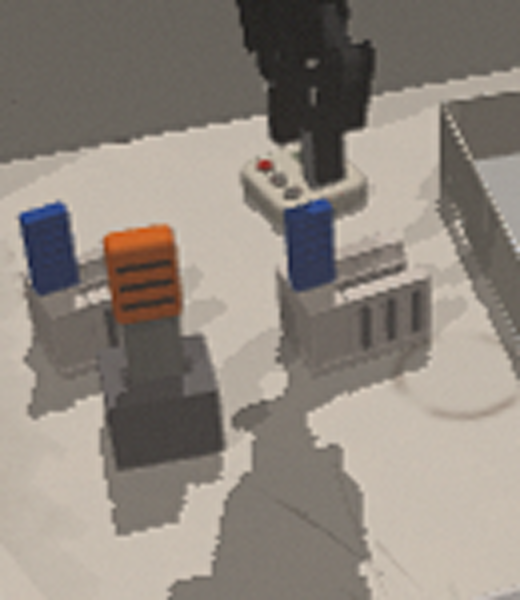

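>>> send_rows(
  plan=[
    [6,0.2,-0.5,0,0,0],
    [16,0.2,-0.5,0,0,0],
    [28,0.2,-0.5,0,0,0],
    [40,0.2,-0.5,0,0,0],
    [50,0.2,-0.5,0,0,0],
    [58,0.2,-0.5,0,0,0],
    [63,0.2,-0.5,0,0,0],
    [64,0.2,-0.5,0,0,0],
    [64,0.2,-0.5,0,0,0],
    [64,0.2,-0.5,0,0,0],
  ],
)

```text
clock: 83.3
tcp_pos: [0.513, 0.1237, 0.0664]
orientation: [0.706, -0.05, 0.705, 0.05]
wrist_force: [0.8, -0.0, 0.8]
finger_gap: 0.04
```

>>> send_rows(
  plan=[
    [0,0,0,0,0,0],
    [0,0,0,0,0,0],
    [0,0,0,0,0,0],
    [0,0,0,0,0,0],
    [0,0,0,0,0,0],
    [0,0,0,0,0,0],
    [0,0,0,0,0,0],
    [0,0,0,0,0,0],
    [-2,0,0,0,0,0],
    [-5,0,0,0,0,0],
  ],
  claw=3,
)

```text
clock: 84.55
tcp_pos: [0.5107, 0.123, 0.0693]
orientation: [0.704, -0.05, 0.707, 0.05]
wrist_force: [-0.2, -1.1, -8.8]
finger_gap: 0.0106
```

Run:
```python
from h import *
s=cam("side"); crop(s,220,130,350,280,4,"pics/l2.png")
st=get_state(); print(st["wrist_force"].round(2),st["ft_torque"].round(3),st["finger_gap"])
mv([.660,.1913,.158],-3)
```

```text
[-0.08 -0.78 -8.35] [0.026 0.134 0.002] 0.01050047807176825
from [0.5112 0.1231 0.0699] shift [-88.7, 46.5, 156.6] turn [[11.1, -0.2, 0.1]] j6 -0.06 clk 84.6
```

View pics/l2.png

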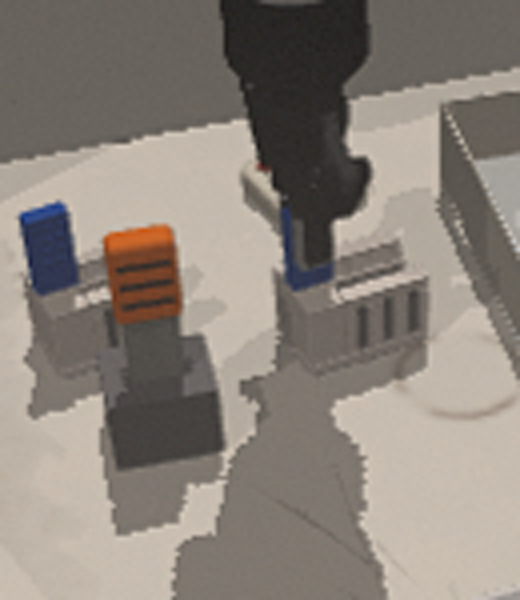

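>>> send_rows(
  plan=[
    [-8,0,0,0,0,0],
    [-22,0,0,0,0,0],
    [-40,0,0,0,0,0],
    [-60,0,0,1,0,0],
    [-78,3,8,2,0,0],
    [-86,9,28,4,0,0],
    [-88,18,56,6,0,0],
    [-88,27,88,8,0,0],
    [-88,36,118,10,0,0],
    [-88,43,144,11,0,0],
  ],
)

```text
clock: 85.85
tcp_pos: [0.6502, 0.1871, 0.1597]
orientation: [0.707, 0.018, 0.707, -0.018]
wrist_force: [-0.3, -0.4, -8.9]
finger_gap: 0.0106
```

Run:
```python
from h import *
mv([.660,.1913,.158],-3)
```

```text
from [0.6502 0.1871 0.1597] shift [1.7, 4.7, 9.6] turn [[0.1, 0.0, -0.0]] j6 0.21 clk 85.85
```

>>> send_rows(
  plan=[
    [0,2,4,0,0,0],
    [0,3,6,0,0,0],
    [0,3,6,0,0,0],
    [0,3,6,0,0,0],
    [0,3,6,0,0,0],
    [3,3,6,0,0,0],
    [9,3,6,0,0,0],
    [15,3,6,0,0,0],
    [18,3,6,0,0,0],
    [18,3,6,0,0,0],
  ],
)

```text
clock: 87.1
tcp_pos: [0.655, 0.1892, 0.1404]
orientation: [0.707, 0.018, 0.707, -0.018]
wrist_force: [0.4, 0.6, -9.5]
finger_gap: 0.0102
```

Run:
```python
from h import *
s=cam("side");t=cam("top"); crop(s,270,50,450,260,3.6,"pics/l3.png"); crop(t,150,80,310,200,4,"pics/l3t.png")
mv([.660,.1913,.0684],-3)
```

```text
from [0.6554 0.1893 0.1411] shift [72.7, 2.2, 4.5] turn [[0.1, 0.0, 0.0]] j6 0.21 clk 87.2
```

View pics/l3.png

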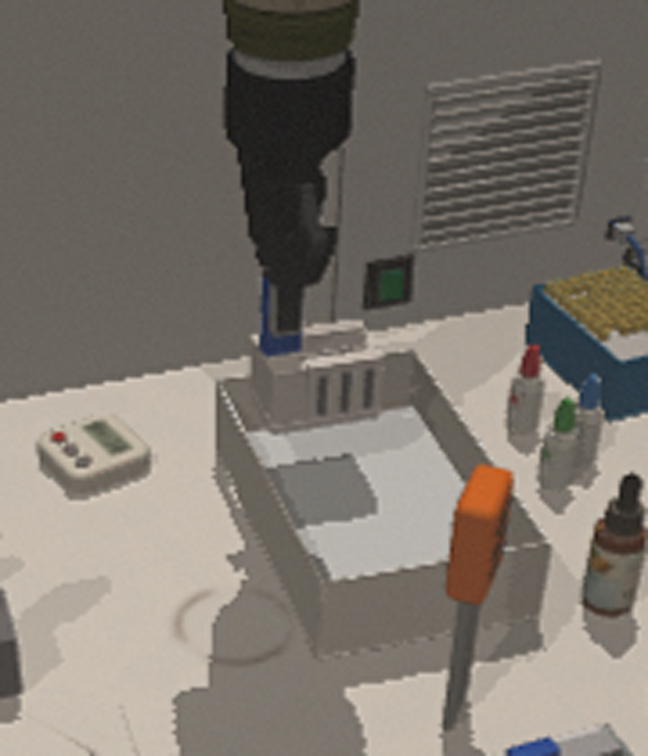

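View pics/l3t.png

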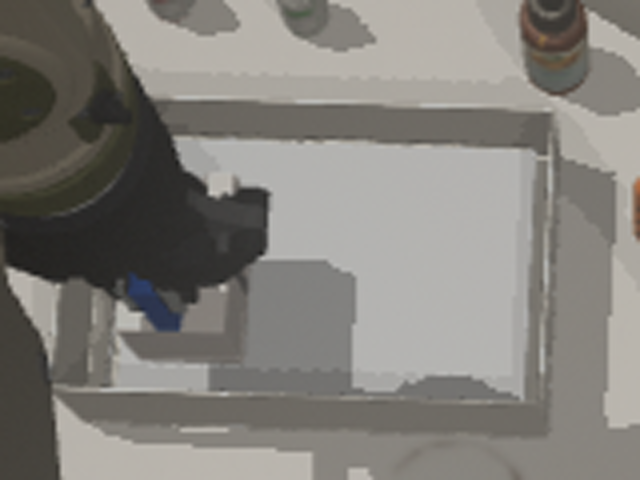

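>>> send_rows(
  plan=[
    [0,0,4,0,0,0],
    [2,0,7,0,0,0],
    [10,0,7.5,0,0,0],
    [22,0,7.5,0,0,0],
    [36,0,7.5,0,0,0],
    [50,0,7.5,0,0,0],
    [61,0,7.5,0,0,0],
    [68,0,7.5,0,0,0],
    [71,0,7.5,0,0,0],
    [72,0,7.5,0,0,0],
  ],
)

```text
clock: 88.45
tcp_pos: [0.663, 0.1889, 0.0693]
orientation: [0.707, 0.018, 0.707, -0.018]
wrist_force: [0.7, 0.4, -8.1]
finger_gap: 0.0108
```

Run:
```python
from h import *
s=cam("side"); crop(s,270,50,450,260,3.6,"pics/l4.png")
st=get_state(); print(st["tcp_pos"].round(4),st["wrist_force"].round(2),st["ft_torque"].round(3),st["finger_gap"])
```

```text
[0.6631 0.189  0.0693] [-0.65 -0.1  -8.65] [0.008 0.181 0.035] 0.01028121032417666
```

View pics/l4.png

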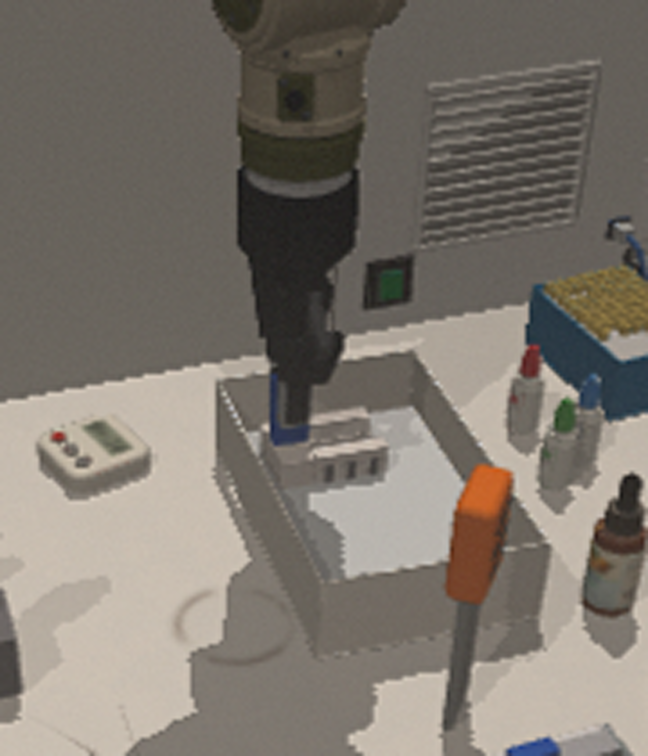

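Still 1 mm off the floor; lower a little, release, rise.

>>> send_rows(
  plan=[
    [1,0,0,0,0,0],
    [1.8,0,0,0,0,0],
    [1.8,0,0,0,0,0],
    [1.8,0,0,0,0,0],
    [1.8,0,0,0,0,0],
    [1.8,0,0,0,0,0],
    [1.8,0,0,0,0,0],
    [1.8,0,0,0,0,0],
    [1.8,0,0,0,0,0],
    [1.8,0,0,0,0,0],
  ],
)

```text
clock: 89.75
tcp_pos: [0.6632, 0.1892, 0.0683]
orientation: [0.707, 0.018, 0.706, -0.018]
wrist_force: [-4.4, 0.7, 5.8]
finger_gap: 0.0105
```

>>> send_rows(
  plan=[
    [0,0,0,0,0,0],
    [0,0,0,0,0,0],
    [0,0,0,0,0,0],
    [0,0,0,0,0,0],
    [-6,0,0,0,0,0],
    [-20,0,0,0,0,0],
    [-40,0,0,0,0,0],
    [-60,0,-2,0,0,0],
    [-80,0,-12,0,0,0],
    [-90,0,-30,0,0,0],
  ],
  claw=40,
)

```text
clock: 91.0
tcp_pos: [0.6332, 0.1905, 0.1597]
orientation: [0.708, 0.018, 0.706, -0.018]
wrist_force: [0.1, -0.1, 0.3]
finger_gap: 0.0397
```

Run:
```python
from h import *
s=cam("side");t=cam("top"); crop(s,270,80,450,260,3.6,"pics/l5.png")
cv2.imwrite("pics/m1.png",np.hstack([cv2.resize(t["frame"][265:335,185:235],None,fx=8,fy=8,interpolation=cv2.INTER_CUBIC),cv2.resize(s["frame"][165:235,220:270],None,fx=8,fy=8,interpolation=cv2.INTER_CUBIC)]))
```

```text
(no output)
```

View pics/l5.png

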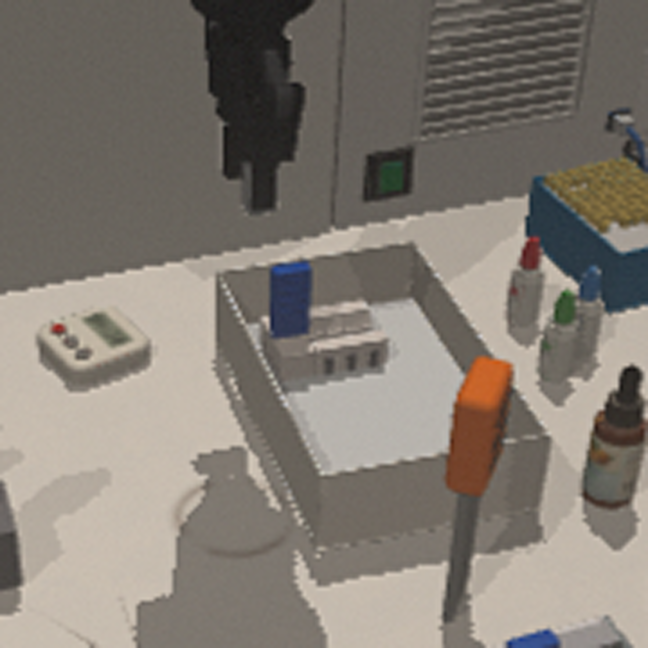

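View pics/m1.png

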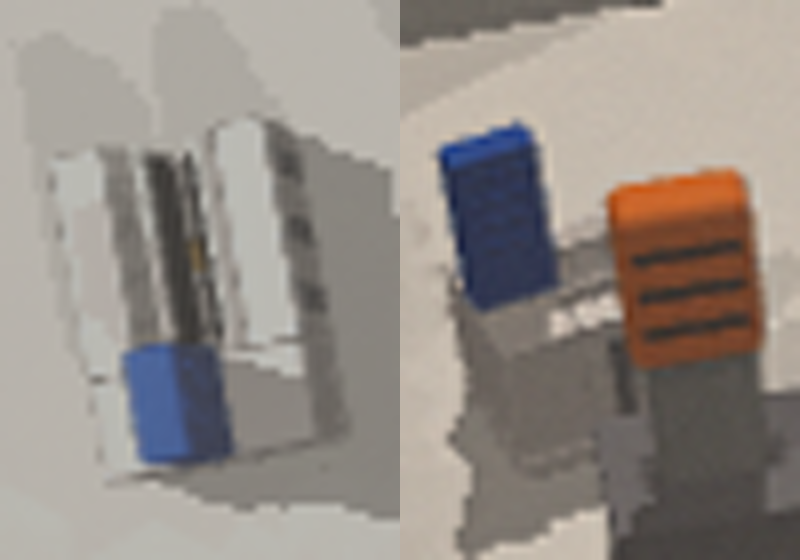

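Run:
```python
from h import *
t=cam("top");s=cam("side")
P=dict(FL=(53,158),FR=(264,118),RL=(106,480),TFL=(124,351),TFR=(178,346),TRR=(192,460),TRL=(142,462))
o,th,res=fitpose(t,{k:F(185,265,8,c) for k,c in P.items()}); print(o,th,res)
Rm=R.from_euler('z',th,degrees=True).as_matrix(); M=np.array(list(BL.values()))*.001@Rm.T+np.r_[o,0]
for d in (t,s):
    for q in proj(d,M): cv2.circle(d["frame"],tuple(int(round(v*8)) for v in q),5,(0,255,0),-1,cv2.LINE_AA,3)
cv2.imwrite("pics/m2.png",np.hstack([cv2.resize(t["frame"][265:335,185:235],None,fx=8,fy=8),cv2.resize(s["frame"][165:235,220:270],None,fx=8,fy=8)]))
c=tri(t,np.mean([F(185,265,8,P[k]) for k in("TFL","TFR","TRR","TRL")],0),s,np.mean([F(220,165,8,(a-400,b)) for a,b in[(440,150),(525,122),(535,143),(450,167)]],0)); print("tab tri",c, "model",Rm@[-.025,0,.1]+np.r_[o,0])
tab=(Rm@[-.025,0,.1]+np.r_[o,0]); mv([tab[0],tab[1],.15],th)
```

```text
[0.39826927 0.17183368] 9.966161599624538 {'FL': [0.0, 0.3], 'FR': [-0.3, 0.6], 'RL': [0.8, 0.0], 'TFL': [-0.2, -0.6], 'TFR': [-1.4, -0.5], 'TRR': [-0.4, 0.6], 'TRL': [1.4, -0.3]}
tab tri [0.3740864  0.16744989 0.0991658 ] model [0.37364651 0.16750701 0.1       ]
from [0.6328 0.1906 0.1583] shift [7.9, -35.9, -257.7] turn [[-12.8, 0.1, 0.0]] j6 0.22 clk 91.2
```

View pics/m2.png

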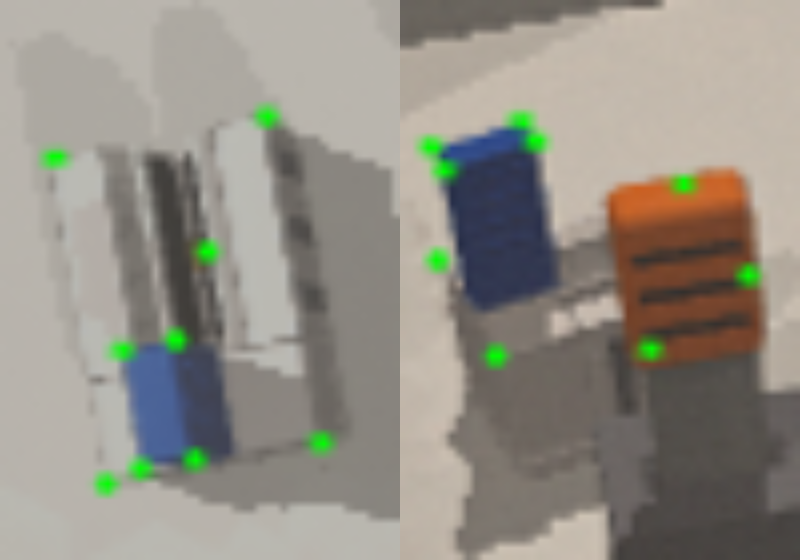

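>>> send_rows(
  plan=[
    [0,-1,-10,-1,0,0],
    [0,-5,-34,-3,0,0],
    [0,-10,-66,-5,0,0],
    [0,-15,-102,-7,0,0],
    [0,-20,-138,-9,0,0],
    [0,-25,-174,-11,0,0],
    [0,-29,-208,-12.8,0,0],
    [2,-33,-236,-12.8,0,0],
    [5,-35.5,-252,-12.8,0,0],
    [7,-36,-257,-12.8,0,0],
  ],
)

```text
clock: 92.45
tcp_pos: [0.3736, 0.1672, 0.15]
orientation: [0.704, -0.061, 0.705, 0.061]
wrist_force: [-0.1, -0.3, -0.5]
finger_gap: 0.0399
```

>>> send_rows(
  plan=[
    [0,0,0,0,0,0],
    [0,0,0,0,0,0],
    [0,0,0,0,0,0],
    [0,0,0,0,0,0],
    [3,0,0,0,0,0],
    [9,0,0,0,0,0],
    [15,0,0,0,0,0],
    [20,0,0,0,0,0],
    [20,0,0,0,0,0],
    [20,0,0,0,0,0],
  ],
)

```text
clock: 93.7
tcp_pos: [0.3744, 0.1673, 0.1303]
orientation: [0.704, -0.061, 0.704, 0.061]
wrist_force: [-0.3, 0.3, 0.6]
finger_gap: 0.0401
```

Run:
```python
from h import *
s=cam("side"); crop(s,200,110,330,260,4,"pics/m3.png")
mv([.3739,.1675,.066],10)
```

```text
from [0.3745 0.1674 0.1304] shift [64.4, 0.2, -0.5] turn [[-0.1, 0.0, 0.0]] j6 0.05 clk 93.75
```

View pics/m3.png

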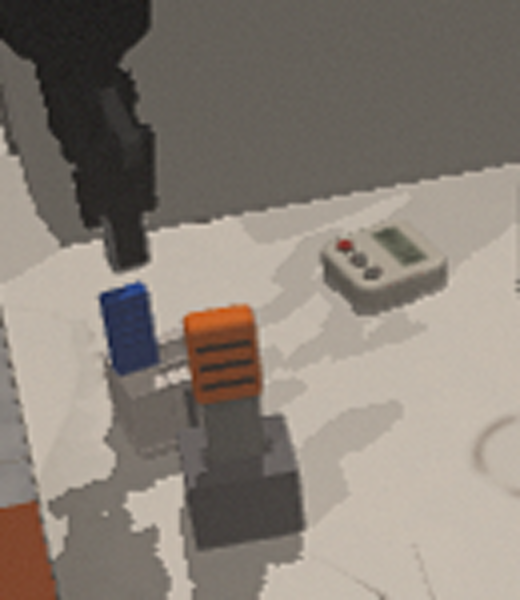

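>>> send_rows(
  plan=[
    [6,0.2,-0.5,0,0,0],
    [16,0.2,-0.5,0,0,0],
    [28,0.2,-0.5,0,0,0],
    [40,0.2,-0.5,0,0,0],
    [50,0.2,-0.5,0,0,0],
    [58,0.2,-0.5,0,0,0],
    [63,0.2,-0.5,0,0,0],
    [64.3,0.2,-0.5,0,0,0],
    [64.3,0.2,-0.5,0,0,0],
    [64.3,0.2,-0.5,0,0,0],
  ],
)

```text
clock: 95.0
tcp_pos: [0.3741, 0.1675, 0.0663]
orientation: [0.705, -0.061, 0.704, 0.061]
wrist_force: [0.2, -0.7, -0.6]
finger_gap: 0.0399
```

>>> send_rows(
  plan=[
    [0,0,0,0,0,0],
    [0,0,0,0,0,0],
    [0,0,0,0,0,0],
    [0,0,0,0,0,0],
    [0,0,0,0,0,0],
    [0,0,0,0,0,0],
    [0,0,0,0,0,0],
    [0,0,0,0,0,0],
    [-2,0,0,0,0,0],
    [-5,0,0,0,0,0],
  ],
  claw=3,
)

```text
clock: 96.25
tcp_pos: [0.3718, 0.1666, 0.0696]
orientation: [0.703, -0.062, 0.706, 0.061]
wrist_force: [-0.7, -1.1, -9.6]
finger_gap: 0.0104
```

>>> send_rows(
  plan=[
    [-8,0,0,0,0,0],
    [-22,0,0,0,0,0],
    [-40,0,0,0,0,0],
    [-60,0,0,0,0,0],
    [-80,0,0,0,0,0],
    [-100,0,0,0,0,0],
    [-120,0,0,0,0,0],
    [-130,0,0,0,0,0],
    [-135,0,0,0,0,0],
    [-135,0,0,0,0,0],
  ],
)

```text
clock: 97.5
tcp_pos: [0.3736, 0.1674, 0.2057]
orientation: [0.704, -0.061, 0.705, 0.061]
wrist_force: [-0.9, -0.3, -9.4]
finger_gap: 0.0105
```

Run:
```python
from h import *
s=cam("side"); crop(s,200,70,330,260,3.5,"pics/m4.png")
st=get_state(); print(st["wrist_force"].round(2),st["ft_torque"].round(3),st["finger_gap"])
mv([.655,.085,.205],-3)
```

```text
[ 0.38 -0.14 -9.34] [-0.048  0.18  -0.006] 0.010479390072928429
from [0.3734 0.1673 0.2054] shift [0.1, -129.6, 263.2] turn [[12.9, -0.1, 0.0]] j6 0.05 clk 97.55
```

View pics/m4.png

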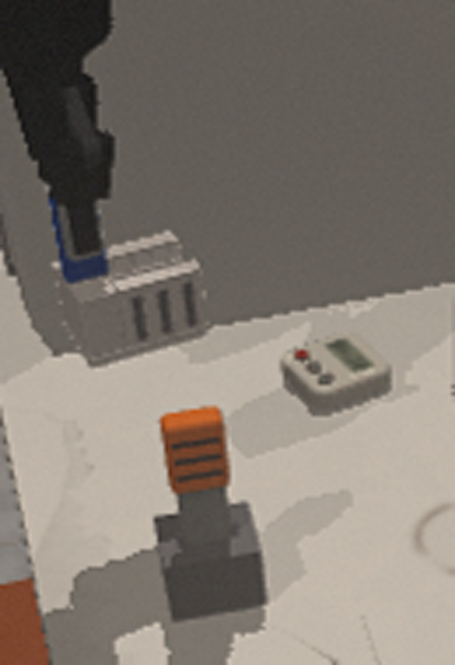

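>>> send_rows(
  plan=[
    [0,-2,8,1,0,0],
    [0,-6,26,2,0,0],
    [0,-12,52,4,0,0],
    [0,-18,82,6,0,0],
    [0,-26,112,8,0,0],
    [0,-42,142,10,0,0],
    [0,-62,172,12,0,0],
    [0,-84,202,12.9,0,0],
    [0,-106,230,12.9,0,0],
    [0,-122,252,12.9,0,0],
  ],
)

```text
clock: 98.8
tcp_pos: [0.6458, 0.0892, 0.2042]
orientation: [0.707, 0.019, 0.707, -0.019]
wrist_force: [-0.0, 0.7, -8.7]
finger_gap: 0.0103
```

>>> send_rows(
  plan=[
    [0,-7,10,0,0,0],
    [0,-7.5,11,0,0,0],
    [0,-7.5,11,0,0,0],
    [0,-7.5,11,0,0,0],
    [6,-7.5,11,0,0,0],
    [18,-7.5,11,0,0,0],
    [34,-7.5,11,0,0,0],
    [48,-7.5,11,0,0,0],
    [60,-7.5,11,0,0,0],
    [64,-7.5,11,0,0,0],
  ],
)

```text
clock: 100.05
tcp_pos: [0.6529, 0.0826, 0.1404]
orientation: [0.706, 0.018, 0.708, -0.018]
wrist_force: [-0.8, -0.1, -10.0]
finger_gap: 0.0105
```

Run:
```python
from h import *
s=cam("side");t=cam("top"); crop(s,270,80,450,260,3.6,"pics/n1.png"); crop(t,150,80,310,200,4,"pics/n1t.png")
mv([.658,.085,.069],-3)
```

```text
from [0.6534 0.0826 0.1413] shift [72.3, 2.7, 4.6] turn [[0.0, -0.1, 0.0]] j6 0.06 clk 100.15
```

View pics/n1.png

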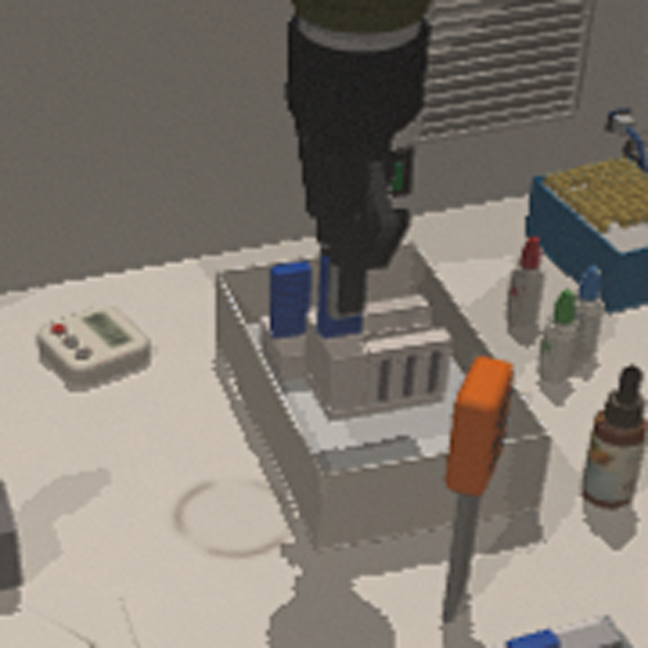

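View pics/n1t.png

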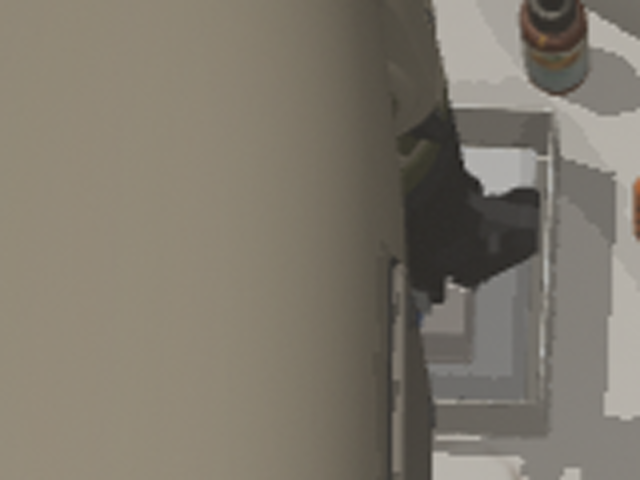

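>>> send_rows(
  plan=[
    [0,2,4,0,0,0],
    [2,2.5,5,0,0,0],
    [10,2.5,5,0,0,0],
    [22,2.5,5,0,0,0],
    [36,2.5,5,0,0,0],
    [50,2.5,5,0,0,0],
    [61,2.5,5,0,0,0],
    [68,2.5,5,0,0,0],
    [72,2.5,5,0,0,0],
    [73.5,2.5,5,0,0,0],
  ],
)

```text
clock: 101.4
tcp_pos: [0.659, 0.0849, 0.0685]
orientation: [0.707, 0.018, 0.707, -0.018]
wrist_force: [-0.7, 0.7, -8.6]
finger_gap: 0.0103
```

Run:
```python
from h import *
s=cam("side"); crop(s,270,80,450,260,3.6,"pics/n2.png")
st=get_state(); print(st["tcp_pos"].round(4),st["wrist_force"].round(2),st["ft_torque"].round(3),st["finger_gap"])
```

```text
[0.659  0.0849 0.0685] [-0.59  0.41 -9.65] [-0.024  0.179 -0.034] 0.010811306925049908
```

View pics/n2.png

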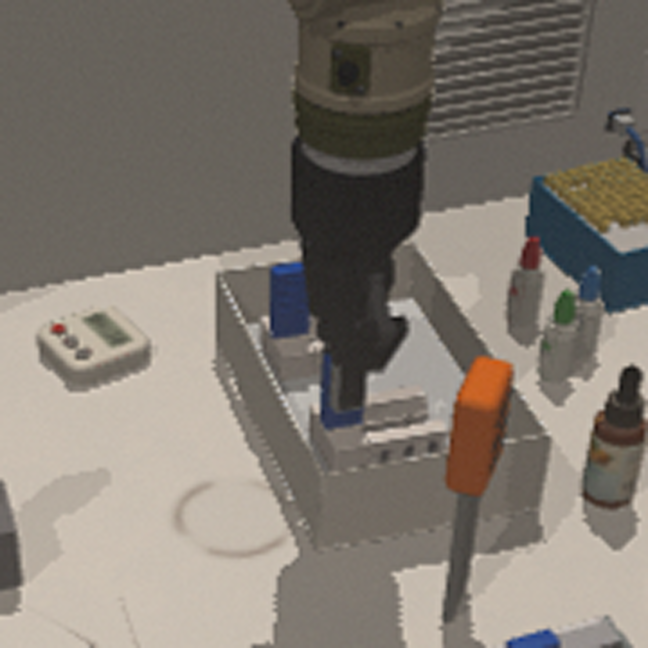

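>>> send_rows(
  plan=[
    [1,0,0,0,0,0],
    [1.8,0,0,0,0,0],
    [1.8,0,0,0,0,0],
    [1.8,0,0,0,0,0],
    [1.8,0,0,0,0,0],
    [1.8,0,0,0,0,0],
    [1.8,0,0,0,0,0],
    [1.8,0,0,0,0,0],
    [1.8,0,0,0,0,0],
    [1.8,0,0,0,0,0],
  ],
)

```text
clock: 102.7
tcp_pos: [0.6591, 0.085, 0.0682]
orientation: [0.707, 0.018, 0.706, -0.018]
wrist_force: [-5.5, 0.6, 4.5]
finger_gap: 0.0109
```

>>> send_rows(
  plan=[
    [0,0,0,0,0,0],
    [0,0,0,0,0,0],
    [0,0,0,0,0,0],
    [0,0,0,0,0,0],
    [-6,0,0,0,0,0],
    [-20,0,0,0,0,0],
    [-40,0,0,0,0,0],
    [-70,0,0,0,0,0],
    [-110,0,0,0,0,0],
    [-150,0,-10,0,0,0],
  ],
  claw=40,
)

```text
clock: 103.95
tcp_pos: [0.6491, 0.0853, 0.2189]
orientation: [0.707, 0.018, 0.706, -0.018]
wrist_force: [-0.2, 0.8, -0.2]
finger_gap: 0.0402
```

>>> send_rows(
  plan=[
    [0,0,-20,0,0,0],
    [0,0,-50,0,0,0],
    [0,0,-90,0,0,0],
    [0,-10,-130,0,0,0],
    [0,-40,-170,0,0,0],
    [0,-80,-200,0,0,0],
    [0,-125,-220,0,0,0],
    [0,-170,-230,0,0,0],
    [0,-215,-235,0,0,0],
    [0,-260,-240,0,0,0],
  ],
)

```text
clock: 105.2
tcp_pos: [0.3955, -0.1634, 0.2182]
orientation: [0.708, 0.018, 0.706, -0.019]
wrist_force: [1.6, -0.9, -0.3]
finger_gap: 0.0401
```

Run:
```python
from h import *
s=cam("side");t=cam("top"); cv2.imwrite("pics/o1.png",s["frame"]); cv2.imwrite("pics/o1t.png",t["frame"])
st=get_state(); print(st["tcp_pos"].round(3),st["clock"])
```

```text
[ 0.396 -0.166  0.218] 105.3
```

View pics/o1.png

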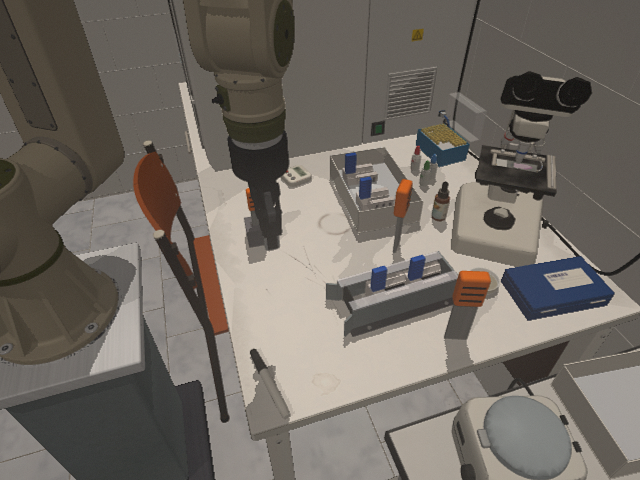

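View pics/o1t.png

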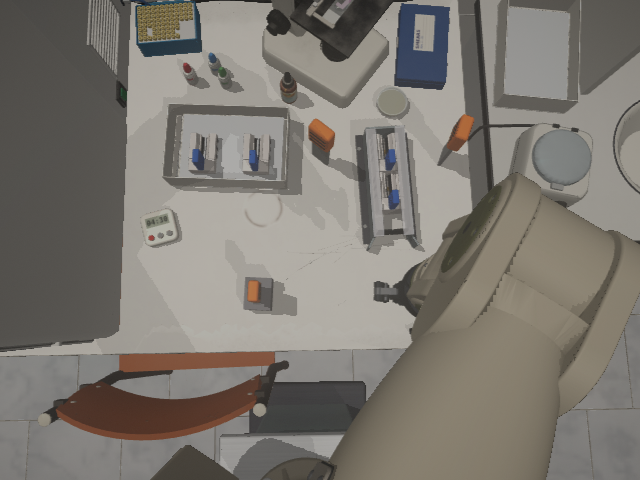

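Run:
```python
import cv2,numpy as np
a=cv2.imread("pics/top0.png");b=cv2.imread("pics/o1t.png");c=cv2.imread("pics/side0.png");d=cv2.imread("pics/o1.png")
z=lambda im,x,y,w,h,f:cv2.resize(im[y:y+h,x:x+w],None,fx=f,fy=f,interpolation=cv2.INTER_CUBIC)
cv2.imwrite("pics/p1.png",np.hstack([z(b,355,120,70,140,4.2),z(d,320,240,150,147,4)]))if 0 else None
cv2.imwrite("pics/p1.png",np.hstack([cv2.resize(b[120:260,350:425],(300,560)),cv2.resize(d[245:345,320:410],(490,560))]))
cv2.imwrite("pics/p2.png",cv2.resize(b[98:195,160:300],None,fx=5.5,fy=5.5,interpolation=cv2.INTER_CUBIC))
for im0,im1,(x,y,w,h),n in((a,b,(135,200,50,50),"timer top"),(c,d,(240,340,60,80),"marker side"),(c,d,(278,160,38,30),"timer side"),(a,b,(240,270,40,50),"feeler top")):
    g0,g1=[cv2.cvtColor(i[y:y+h,x:x+w],cv2.COLOR_BGR2GRAY).astype(np.float32) for i in(im0,im1)]
    print(n,cv2.phaseCorrelate(g0,g1))
```

```text
timer top ((0.07201290489754797, -0.08338927627199055), 0.9389269174575806)
marker side ((-0.03260203348538582, 0.27128010851769346), 0.5926071302096049)
timer side ((0.4241349706077102, 0.4746205559260357), 0.49393630186716714)
feeler top ((0.19044376429970455, -0.26452048527685434), 0.8678548562526703)
```

View pics/p1.png

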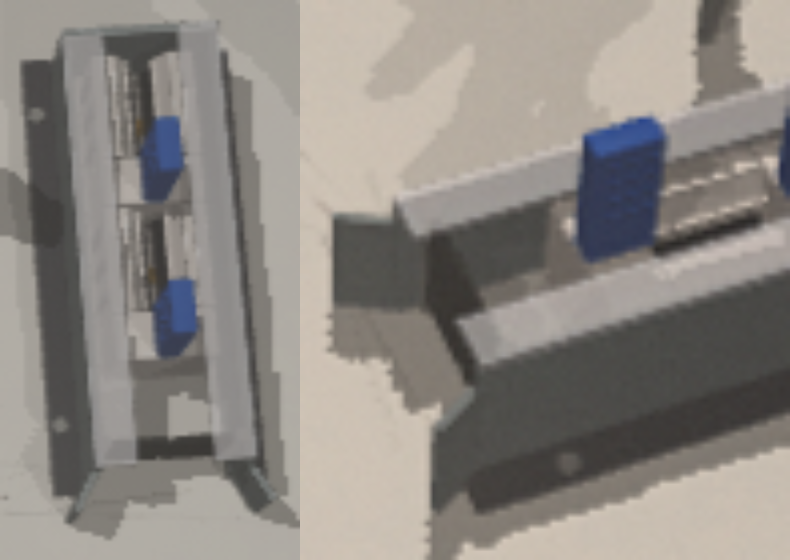

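View pics/p2.png

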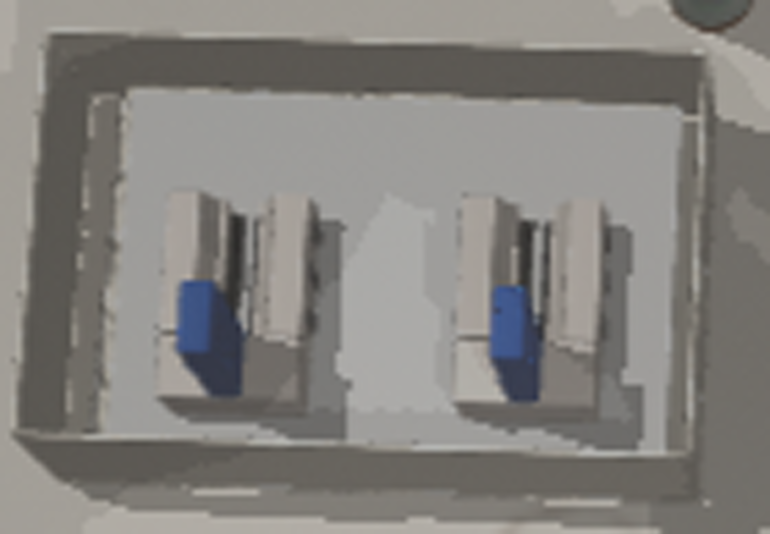

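Run:
```python
from workcell import job,get_state
print(get_state()["wrist_force"].round(2),get_state()["clock"]); print(job.hand_in())
```

```text
[ 0.09 -0.01  0.15] 105.3
the job is handed in; nothing more can be done
None
```

I checked all four carriers and sorted them by drag. The two sound ones are in the tunnel, the two worn ones are in the tray, and the job was handed in at about 105 s.

| Carrier (start position) | Drag, down and up | Force pressing the pin | Result |
|---|---|---|---|
| Near right | about 2–3 N | about 14 N | sound, pushed into the tunnel first |
| Far right | about 2–3 N | about 12 N | sound, pushed in second |
| Far left | under about 0.5 N | about 9 N | worn, set in the tray |
| Near left | under about 0.8 N on single readings (noise about 0.6 N) | about 10 N | worn, set in the tray |

The pin needs only 2 N. In each carrier the blade stopped firmly with its tip about 8 mm above the carrier's underside, so I take all four pins as pressed right down.

- **Knock:** the near-left carrier had been knocked about 23 mm towards the robot after it was checked, while the arm was elsewhere. I measured it again before gripping it.
- **Last pictures:** both sound carriers stand in line in the tunnel and the leaves look shut behind them. Both worn carriers stand upright on the tray floor. The feeler is back in its stand, and the gripper touches nothing.
- **Bystanders:** the timer has not moved in the top view (under 0.1 px). Its side-view match was poor, probably because of the arm's shadow. The marker showed no shift (about 0.3 px) in the side view; the arm hid it from above, so I checked it in that view only.
- **Pins by eye:** I did not confirm the pins visually, because the pictures are too coarse. That judgement rests on force and depth alone.

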